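Load and snap shut a battery pack on the repair bench

ROBOT

A 6-joint arm with a two-finger parallel gripper is mounted at the origin on the work surface. World frame = base frame: x ahead of the robot, y to its left, z up, the work surface at z = 0. Lengths are in m, angles in degrees, forces in N, time in s.
With the tool pointing down it reaches from about 0.3 to 0.75 m from the base axis. Payload 8.5 kg.
Tool frame: the origin (TCP) lies midway between the tips of the shut fingers; the grasp point (between the pads) lies 19 mm behind it; z points along the fingers, y is the direction in which the jaws open and shut (so a half turn about z gives the same grasp; the last joint's range is limited). The gripper opens to 85 mm and grips with 20 to 120 N. Pads are 22 mm wide; open, the fingers measure 114 mm over their backs; the gripper's body (76 mm by 85 mm) begins 54 mm behind the grasp point. The pads swing forward as they close: fully open they stand 13 mm farther back than shut.
Start: joints at [53.955, 21.807, 74.336, -0, 83.858, -12.336], TCP at [0.221, 0.504, 0.231] pointing down, gripper open.
Joint ranges: [-178.18, 178.18], [-50.72, 133.34], [12.68, 142.11], [-81.47, 261.47], [9.98, 163.14], [-165.26, 165.26]. Speed limits (degrees/s): [136.94, 136.94, 180, 180, 180, 180].

INTERFACE

Orientations are given as a 3x3 rotation matrix whose columns are the frame's x, y, z axes.
In Python, from rig import status, eyes, env gives the robot as it stands. The module is installed in compiled form; this text tells all that it offers.
- The arm moves only by the tool play_rows, never from a script. Its argument "targets" is text: rows parted by semicolons, each of 5 numbers parted by spaces: the shift along the tool's x, y, z in m, then the turn about the tool's z in rad, then the closure, from 0 (fully open) to 1 (shut). A call has 1 to 5 rows; each row is the pose to reach, as a shift and turn from the pose commanded when the call began, along the tool's axes at that moment; what a row does not reach only later rows make up. A row lasts 1/10 s, in which the tool goes at most 50 mm and 8.59 degrees, less where a joint would pass 70% of its speed; a pose out of reach is approached as far as the arm can. A call with a gripper value outside its range is refused whole. The fingers move at their own pace and stop on an object; "force" is the grip in N (left out, the last holds). Time passes only in rows, so rows that repeat a pose let the fingers close. It gives the time, the measured TCP pose, the force and the opening at its end, in the units of the state.
- status.observe(): the state, without advancing time (a new reading comes with each control period).
- eyes.get_image(name): name is "scene" or "side" or "wrist"; returns a dict with "pixels" (384x512x3 uint8, red, green, blue), "range_z" (384x512 float32, m along the optical axis (not along the pixel's ray), 0 where there is no reading), "mtx" (3x3 intrinsics, pixels), "world_to_cam" (4x4, takes a point from world to camera coordinates); the wrist camera has in their place "T_tool_cam" (4x4, takes a point from camera to tool coordinates, whose origin is the TCP and whose axes are the flange's). Camera axes: x right, y up, looking along -z (the intrinsics and any distortion apply to the point x, -y, -z); pixel columns grow to the right and rows downward; lengths in m; the calibration is good to about 2 mm. A picture is of the moment at which its call begins: read the wrist's pose just before it.
- env.close_job(): hands the job in, once; it reports no verdict.
The state is a dict: "time_s": time; "q": joint angles; "qvel": joint speeds; "joint_efforts": joint torques, N m; "position": TCP position; "tool_rot": TCP orientation; "ft_force": force on the tool from outside, world axes, zero at the start; "wrist_torque": the same for the moment, N m; "grip_width": finger opening in m.
Only numpy, scipy, OpenCV 4.12 (cv2) and the standard library are available. Lean on these libraries where they do the work, as an engineer would, in place of code of your own. Each camera call takes 0.05 s, during which the arm holds its last target.

TASK

Close up the battery pack: stand every battery module that lies on the bench upright in a bay of the pack tray, one to a bay, then lay the white spacer plate squarely on top of them between the end towers, and lay the cover centred over it, rib up, on the two spring latches and let go of it. Then take the seating tool and press down with it (not with the gripper itself) over each end of the cover until both ends click under their latches and the cover is fully home, and stand the tool upright back in its wooden tray; leave the tape roll, spray can and parts bin where they are.

Things in the scene. Friction and masses are not known exactly. Their poses are not given: they have to be found in the camera images.
- tray: Fixed pack tray with three bays in a row and a tower at each end, 80 (x) x 268 (y) x 115 mm high; origin at the centre of its underside, y along its length, z up. Sides open above the low bay walls.
- tray_floor (a point): Centre of the middle bay's floor, 8 mm above the tray's underside. Bay centres at tray y = -54, 0, +54 mm, x = 0; each bay opens 52 (x) x 50 (y) mm between walls 4 mm thick and 16 mm high. One module stands in a bay.
- tray_ledge (a point): Tray centre at ledge height, 82 mm above its underside. Each tower: ledge for the cover's end at |y| 100-112; ears at |x| 33-37, |y| 84-102, 82 high, that keep the spacer in place; cheeks at |x| 34 and posts at |y| 111.5 that guide the cover (2 mm play in x, 1.5 in y), 104 high, with flared lead-ins to 115.
- latch_r (a joint): Spring latch of the -y tower: 0 at rest, grows outward (m, to 0.010); 500 N/m, 3 N preload. Tooth 26 mm wide overhangs the ledge to |y| 105.5 at 92.5 mm height, steep ramp above it to |y| 111.5 at 105 mm. A cover laid on the ramps rests 20 mm above the ledge; pressing its end down with about 5 to 15 N pushes the latch out 5 mm until it snaps back over the cover's top edge.
- latch_l (a joint): The same latch in the tray's +y tower.
- mod1_center (a point): Loose black battery module, upright block 46 (x) x 44 (y) x 60 (z) mm with two flat brass terminals on top, 0.25 kg; this point is its centre, 30 mm above its underside. Stands upright on the bench at the start; z is up. May be absent (None): two or three modules are there. Any bay and any quarter turn will do.
- mod2_center (a point): Loose black battery module, upright block 46 (x) x 44 (y) x 60 (z) mm with two flat brass terminals on top, 0.25 kg; this point is its centre, 30 mm above its underside. Stands upright on the bench at the start; z is up. May be absent (None): two or three modules are there. Any bay and any quarter turn will do.
- mod3_center (a point): Loose black battery module, upright block 46 (x) x 44 (y) x 60 (z) mm with two flat brass terminals on top, 0.25 kg; this point is its centre, 30 mm above its underside. Stands upright on the bench at the start; z is up. May be absent (None): two or three modules are there. Any bay and any quarter turn will do.
- spacer_center (a point): Loose white spacer plate with three tan squares on top, 60 (x) x 188 (y) x 12 (z) mm, 0.1 kg, starts flat on the bench; this point is its centre, 6 mm above its underside. On the modules it lies with its underside 68 mm above the tray's origin, its length along the tray's length, between the ears (3 mm play each side).
- cover_center (a point): Loose black clip-on cover, 0.14 kg, starts rib-up on the bench: flat plate 64 (x) x 220 (y) x 8 (z) mm with a grip rib 24 (x) x 70 (y) mm on its middle, rib top 32 mm above the underside; this point is on the centre line, 16 mm above the underside. Either way round will do. When home its underside lies on the ledges, 82 mm above the tray's origin (this point 98 mm, plate top 90 mm).
- press_r (a point): Centre of the steel-coloured press mark on the cover's top face at the cover's own y = -80 mm, 8 mm above the underside; press the tool down here.
- press_l (a point): The same at the cover's own y = +80 mm.
- tooltray: Fixed shallow wooden tray 100 (x) x 90 (y) x 14 mm high, walls and floor 4 mm; origin at the centre of its underside. The tool stands in it at the start and at the end.
- tool_grip (a point): Seating tool, 110 mm tall, 0.28 kg, standing upright: rubber pad 50 (x) x 36 (y) x 16 mm at the bottom, and an upright wooden handle 26 (x) x 30 (y) mm from 16 to 110 mm. This point is on the handle's axis 85 mm above the pad's face; grip here.
- tool_face (a point): Centre of the tool's pressing face (underside of the pad).
- tape: Bystander: roll of paper tape, 90 mm across, 45 mm high; origin under its centre. Leave alone.
- spray: Bystander: can, 60 mm across, 130 mm high; origin under its centre. Leave alone.
- parts_bin: Bystander: open carton 120 x 90 x 60 mm; origin under its centre. Leave alone.

How it is judged (in metres and radians):
On the way, in this order (a step that is already met when the one before it is completed fails the run):
1. every module stands upright on the tray floor, one to a bay (x of mod1_center in the frame of tray between -0.008 and 0.008 m and y of mod1_center in the frame of tray between -0.066 and 0.066 m and z of mod1_center in the frame of tray between 0.034 and 0.042 m and angle between each of mod1_center, mod2_center, mod3_center's own z axis and vertical below 0.1 rad and x of mod2_center in the frame of tray between -0.008 and 0.008 m and y of mod2_center in the frame of tray between -0.066 and 0.066 m and z of mod2_center in the frame of tray between 0.034 and 0.042 m and x of mod3_center in the frame of tray between -0.008 and 0.008 m and y of mod3_center in the frame of tray between -0.066 and 0.066 m and z of mod3_center in the frame of tray between 0.034 and 0.042 m), for 0.2 s.
2. the spacer plate lies flat and squarely on the modules (all of step 1 and x of spacer_center in the frame of tray between -0.008 and 0.008 m and y of spacer_center in the frame of tray between -0.012 and 0.012 m and z of spacer_center in the frame of tray between 0.07 and 0.078 m and angle between spacer_center's own z axis and vertical below 0.08 rad and angle between the y axis of spacer_center and the y axis of tray, either way round below 0.12 rad), for 0.2 s.
3. the cover lies centred on both latches, not yet home, let go of by the gripper (x of cover_center in the frame of tray between -0.006 and 0.006 m and y of cover_center in the frame of tray between -0.006 and 0.006 m and angle between the y axis of cover_center and the y axis of tray, either way round below 0.08 rad and angle between cover_center's own z axis and vertical below 0.12 rad and z of press_r in the frame of tray between 0.094 and 0.12 m and z of press_l in the frame of tray between 0.094 and 0.12 m and contact force between the fingers and cover below 0.1 N), for 0.2 s.
4. with the tool pressing on it, the cover is home at both ends (x of cover_center in the frame of tray between -0.006 and 0.006 m and y of cover_center in the frame of tray between -0.006 and 0.006 m and angle between the y axis of cover_center and the y axis of tray, either way round below 0.08 rad and angle between cover_center's own z axis and vertical below 0.12 rad and z of press_r in the frame of tray between 0.088 and 0.092 m and z of press_l in the frame of tray between 0.088 and 0.092 m and contact force between tool and cover above 1.5 N), for 0.05 s.
At the end, for the whole second after the job is handed in: Modules present upright on the tray floor in bays; spacer on them within 8 mm across, 12 mm along, 0.12 rad; cover home under both latches (press marks within 2 mm of home height, centred within 6 mm); tool upright inside its wooden tray; all released, at rest (all of step 2 and x of cover_center in the frame of tray between -0.006 and 0.006 m and y of cover_center in the frame of tray between -0.006 and 0.006 m and angle between the y axis of cover_center and the y axis of tray, either way round below 0.08 rad and angle between cover_center's own z axis and vertical below 0.12 rad and z of press_r in the frame of tray between 0.088 and 0.092 m and z of press_l in the frame of tray between 0.088 and 0.092 m and x of tool_face in the frame of tooltray between -0.04 and 0.04 m and y of tool_face in the frame of tooltray between -0.04 and 0.04 m and z of tool_face in the frame of tooltray between -0.002 and 0.01 m and angle between tool_face's own z axis and vertical below 0.1 rad and linear speed of each of mod1, mod2, mod3, spacer, cover, tool below 0.03 m/s); the robot touches nothing.
It fails at once if the gripper or arm itself, not the tool, presses an end of the cover home (z of any of press_r, press_l in the frame of tray below 0.094 m and x of cover_center in the frame of tray between -0.006 and 0.006 m and y of cover_center in the frame of tray between -0.006 and 0.006 m and z of cover_center in the frame of tray above 0.09 m and contact force between any of the fingers, the arm and cover above 3 N).
It fails at once if a bystander (tape roll, can or parts bin) is moved more than 3 cm (distance of any of tape, spray, parts_bin from where it was at the start of the episode above 0.03 m).
Of mod1, mod2, mod3 only 2 to 3 are there at a start; the rules pass over those that are not, and their reading is None.
At some moment in a run one of mod1, mod2, mod3, spacer, cover may be knocked a few centimetres aside while the robot is not near it.
It also fails if it takes over 210 s, if anything falls off the work surface, if the arm or the gripper's body presses on something with over 40 N, if the wrist force passes 120 N, or if a joint passes its speed limit or range.

## Working session

There is one attempt and no reset: what is moved stays moved. The work goes in short steps, Python scripts to look and compute and a tool call to move; the robot and the scene stay as the last step left them, time stands still between calls to the robot, and variables do not carry over. Pictures are saved under pics/ and viewed, and the job is handed in when it is done.

Besides the shell and the picture viewer there is one more tool, called as name(argument=value, ...) on one line, values as JSON. play_rows: Moves the arm, as the interface text tells. Its arguments: {"type":"object","properties":{"targets":{"type":"string"},"force":{"type":"number"}},"required":["targets"]}

```bash
mkdir -p pics; ls; cat > h.py <<'E'
import numpy as np, cv2
from rig import status, eyes, env
def cap(name):
    s=status.observe(); im=eyes.get_image(name)
    K=np.array(im['mtx'])
    if 'world_to_cam' in im: T=np.linalg.inv(np.array(im['world_to_cam']))
    else:
        W=np.eye(4); W[:3,:3]=np.array(s['tool_rot']); W[:3,3]=s['position']
        T=W@np.array(im['T_tool_cam'])
    return im['pixels'],im['range_z'],K,T
def cloud(d,K,T):
    h,w=d.shape; u,v=np.meshgrid(np.arange(w),np.arange(h))
    x=(u-K[0,2])/K[0,0]*d; y=(v-K[1,2])/K[1,1]*d
    P=np.stack([x,-y,-d],-1)@T[:3,:3].T+T[:3,3]
    P[d<=0]=np.nan
    return P
def save(px,f): cv2.imwrite('pics/'+f,cv2.cvtColor(px,cv2.COLOR_RGB2BGR))
E
python3 - <<'E'
from h import *
s=status.observe(); print(s)
for n in ['scene','side','wrist']:
    p,d,K,T=cap(n); save(p,n+'0.png'); print(n,K.tolist(),T.round(3).tolist(), d.min(),d.max())
    np.savez(n+'0.npz',p=p,d=d,K=K,T=T)
    im=eyes.get_image(n); print(im.keys())
E
```

```text
pics
{'time_s': 0.0, 'q': array([ 5.39562129e+01,  2.18402311e+01,  7.43855847e+01,  4.65900145e-04,
        8.38580343e+01, -1.23365616e+01]), 'qvel': array([ 0.00144373,  0.01616667, -0.04964475,  0.02375846, -0.03176774,
       -0.00371992]), 'joint_efforts': array([-1.14854622e-03, -4.48460376e+01, -2.31273544e+01, -3.25148294e-04,
        4.91782761e-03, -7.90551599e-05]), 'position': array([0.22096183, 0.5033361 , 0.230714  ]), 'tool_rot': array([[-9.15611406e-01,  4.02063428e-01, -8.67642652e-04],
       [ 4.02064236e-01,  9.15610704e-01, -1.17855019e-03],
       [ 3.20570971e-04, -1.42794208e-03, -9.99998929e-01]]), 'ft_force': array([ 0.02967518,  0.72626061, -0.11517287]), 'wrist_torque': array([-0.01142873,  0.05534252,  0.00539914]), 'grip_width': 0.08550471204575555}
scene [[474.8377812790037, 0.0, 256.5640896294947], [0.0, 474.8377812790037, 205.90518787369567], [0.0, 0.0, 1.0]] [[-0.668, -0.396, 0.63, 1.431], [0.743, -0.382, 0.549, 0.74], [0.023, 0.835, 0.55, 0.837], [0.0, 0.0, 0.0, 1.0]] 0.0 3.9998934
dict_keys(['pixels', 'range_z', 'mtx', 'world_to_cam'])
side [[399.9455976721538, 0.0, 262.2451879534587], [0.0, 399.9455976721538, 191.96965632062816], [0.0, 0.0, 1.0]] [[0.994, 0.082, -0.068, 0.526], [-0.104, 0.63, -0.77, -0.874], [-0.02, 0.772, 0.635, 0.826], [0.0, 0.0, 0.0, 1.0]] 0.0 3.428502
dict_keys(['pixels', 'range_z', 'mtx', 'world_to_cam'])
wrist [[330.94731532473145, 0.0, 254.35985980315658], [0.0, 330.94731532473145, 195.8429668029334], [0.0, 0.0, 1.0]] [[0.402, -0.877, -0.264, 0.155], [0.916, 0.385, 0.116, 0.533], [-0.0, -0.288, 0.957, 0.373], [0.0, 0.0, 0.0, 1.0]] 0.0 0.47207287
dict_keys(['pixels', 'range_z', 'mtx', 'T_tool_cam'])
```

View pics/scene0.png

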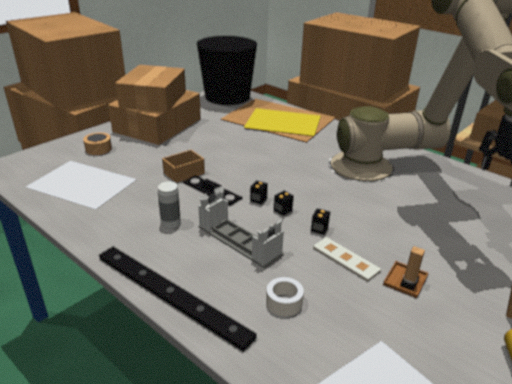

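View pics/side0.png

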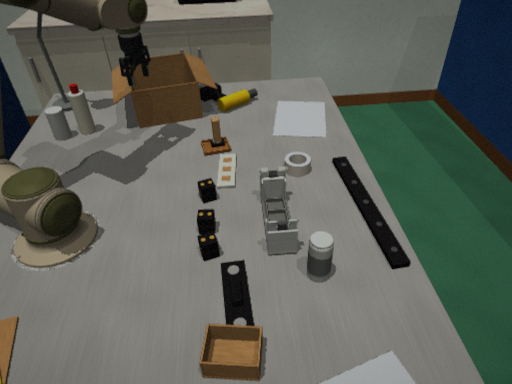

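View pics/wrist0.png

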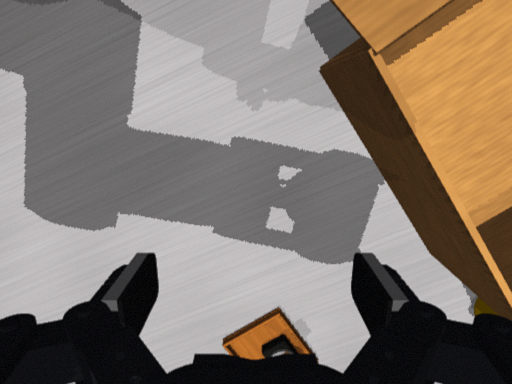

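The scene camera shows three modules near (258,192), (284,203), (320,222). The tray is at (240,237), the spacer at (347,257), the cover at (212,189) and the tool at (413,270). The bystanders are the tape (285,296), the can (169,204) and the bin (184,165). Next I measure them with depth.

```bash
cat > m.py <<'E'
from h import *
def topdown(views,x0=0.2,x1=0.9,y0=-0.5,y1=0.65,res=0.001):
    H=np.zeros((int((x1-x0)/res),int((y1-y0)/res)),np.float32); C=np.zeros(H.shape+(3,),np.uint8)
    for p,d,K,T in views:
        P=cloud(d,K,T); ok=np.isfinite(P[...,0])&(P[...,0]>x0)&(P[...,0]<x1-res)&(P[...,1]>y0)&(P[...,1]<y1-res)&(P[...,2]<0.2)
        Q=P[ok]; c=p[ok]; o=np.argsort(Q[:,2]); Q=Q[o];c=c[o]
        i=((Q[:,0]-x0)/res).astype(int); j=((Q[:,1]-y0)/res).astype(int)
        H[i,j]=np.maximum(H[i,j],Q[:,2]); C[i,j]=c
    return H,C
E
python3 - <<'E'
from m import *
for n in ['scene','side']:
    z=np.load(n+'0.npz'); v=[(z['p'],z['d'],z['K'],z['T'])]
    H,C=topdown(v)
    P=cloud(z['d'],z['K'],z['T'])
    # bench check
    m=(P[...,0]>.3)&(P[...,0]<.8)&(abs(P[...,1])<.5)&(abs(P[...,2])<.02)
    print(n,'bench z',np.nanmedian(P[...,2][m]),np.nanstd(P[...,2][m]))
    # components by height in image space
    mk=((P[...,2]>0.007)&(P[...,0]>.2)&(P[...,0]<.9)&(P[...,1]>-.6)&(P[...,1]<.6)&(P[...,2]<.2)).astype(np.uint8)
    N,l,st,ce=cv2.connectedComponentsWithStats(mk)
    for k in range(1,N):
        if st[k,4]<60: continue
        Q=P[l==k]; t=np.percentile(Q[:,2],97); T=Q[Q[:,2]>t-0.006]
        r=cv2.minAreaRect((T[:,:2]*1000).astype(np.float32))
        print(ce[k].round(),st[k,4],'ztop',t.round(4),'top rect',np.round(r[0],1),np.round(r[1],1),round(r[2],1), z['p'][l==k].mean(0).round())
    big=cv2.resize(cv2.dilate(C,np.ones((3,3))),None,fx=.68,fy=.68)
    cv2.imwrite(f'pics/td_{n}.png',cv2.cvtColor(big,cv2.COLOR_RGB2BGR))
E
```

```text
scene bench z 0.0019092728540069381 0.003990394529695203
[223. 210.] 4415 ztop 0.1085 top rect [642.9  -9.6] [244.1  87.9] 88.7 [89. 85. 77.]
[169. 204.] 903 ztop 0.1334 top rect [ 722.  -220.7] [55.8 51.2] 52.0 [101. 102.  99.]
[258. 191.] 357 ztop 0.0643 top rect [ 444.5 -115.1] [47.2 44.4] 17.9 [46. 43. 38.]
[283. 202.] 391 ztop 0.0639 top rect [436.4 -18.2] [47.7 47.3] 80.0 [43. 40. 35.]
[320. 220.] 399 ztop 0.0634 top rect [437.4 124.9] [50.9 43.6] 17.9 [48. 44. 38.]
[347. 258.] 1065 ztop 0.0164 top rect [502.5 259.5] [189.1  64.2] 85.2 [200. 194. 175.]
[410. 272.] 902 ztop 0.1156 top rect [473.2 433.8] [29.5 30.4] 13.6 [105.  80.  56.]
[284. 295.] 1117 ztop 0.0482 top rect [747.3 240.3] [89.4 88.5] 64.6 [152. 151. 147.]
[226. 318.] 494 ztop 0.0241 top rect [888.2 140.9] [ 23.4 257.1] 0.0 [50. 49. 48.]
side bench z 0.0002273410367631401 0.0035963275356773257
[216. 137.] 389 ztop 0.1143 top rect [475.6 430.5] [24. 29.] 8.3 [86. 66. 45.]
[281. 202.] 2789 ztop 0.1113 top rect [644.6 -11.9] [244.7  87.7] 88.9 [96. 97. 92.]
[227. 170.] 564 ztop 0.0154 top rect [504.9 257.3] [193.7  59.7] 85.3 [162. 157. 140.]
[345. 178.] 266 ztop 0.0223 top rect [890.8 133.9] [ 19.3 264.5] 0.9 [16. 16. 16.]
[207. 189.] 347 ztop 0.062 top rect [439.9 121.4] [45.4 44.8] 17.1 [27. 25. 20.]
[207. 233.] 866 ztop 0.062 top rect [440.6 -71.2] [ 49.1 146.6] 4.4 [26. 24. 19.]
[320. 255.] 1121 ztop 0.1314 top rect [ 723.5 -222.6] [53.2 54.5] 44.5 [96. 98. 94.]
[233. 329.] 3243 ztop 0.0605 top rect [ 494.1 -427.8] [ 91.5 120. ] 79.8 [64. 50. 35.]
```

```bash
cat > go.py <<'E'
import sys
from h import *
# usage go.py x y z yaw   -> shift/turn needed
x,y,z,yaw=map(float,sys.argv[1:5])
s=status.observe(); R=np.array(s['tool_rot']); p=s['position']
d=R.T@(np.array([x,y,z])-p)
cy=np.degrees(np.arctan2(R[1,0],R[0,0])); dy=(yaw-cy+180)%360-180
print('pos',np.round(p,4),'yaw',cy.round(2),'tilt',np.degrees(np.arccos(-R[2,2])).round(2),'t',round(s['time_s'],2),'w',round(s['grip_width'],4),'F',np.round(s['ft_force'],1),'q',np.round(s['q'],0))
print('shift',d.round(4),'turn',round(-np.radians(dy),4),'rows>=',max(np.ceil(np.linalg.norm(d)/.05),np.ceil(abs(dy)/8.59)))
E
python3 go.py .47 .05 .30 90
```

```text
pos [0.2211 0.5035 0.2311] yaw 156.29 tilt 0.03 t 0.3 w 0.0855 F [-0.7  0.1  0.8] q [ 54.  22.  74.  -0.  84. -12.]
shift [-0.4102 -0.3152 -0.0688] turn 1.157 rows>= 11.0
```

View pics/td_scene.png

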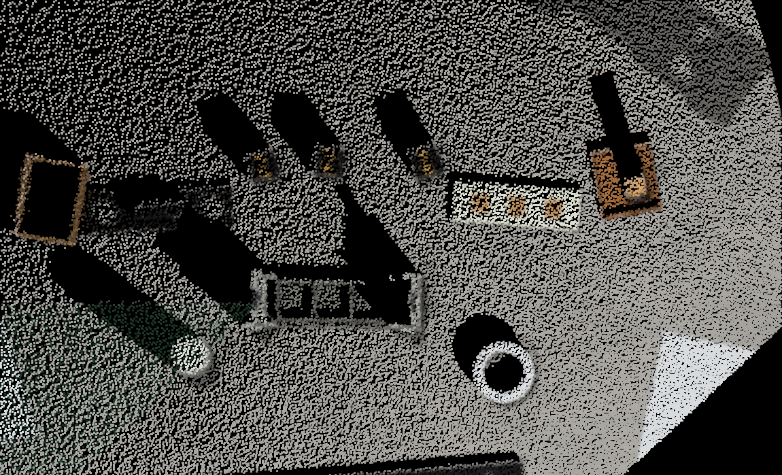

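The top-down map (rows = x, columns = y) shows the row of modules, the tray lengthwise along y, and the cover between the bin and the modules. I'm moving to look with the wrist camera.

play_rows(targets="-0.205 -0.158 -0.034 0.58 0;-0.205 -0.158 -0.034 0.58 0;-0.205 -0.158 -0.034 0.58 0;-0.205 -0.158 -0.034 0.58 0;-0.205 -0.158 -0.034 0.58 0")

```text
time_s: 0.8
position: [0.3405, 0.2843, 0.2642]
tool_rot: [[-0.543, 0.84, 0.0], [0.84, 0.543, 0.0], [-0.0, 0.0, -1.0]]
ft_force: [0.5, 0.4, -0.2]
grip_width: 0.0855
```

```bash
python3 go.py .47 .05 .30 90
```

```text
pos [0.3405 0.2843 0.2642] yaw 122.87 tilt 0.02 t 0.8 w 0.0855 F [ 0.5  0.4 -0.2] q [25. 10. 86. -0. 84. -8.]
shift [-0.2671 -0.0184 -0.0358] turn 0.5736 rows>= 6.0
```

play_rows(targets="-0.267 -0.018 -0.036 0.574 0;-0.267 -0.018 -0.036 0.574 0;-0.267 -0.018 -0.036 0.574 0;-0.267 -0.018 -0.036 0.574 0;-0.267 -0.018 -0.036 0.574 0")

```text
time_s: 1.3
position: [0.4615, 0.0678, 0.2977]
tool_rot: [[0.001, 1.0, 0.0], [1.0, -0.001, 0.0], [0.0, 0.0, -1.0]]
ft_force: [0.4, 0.8, 0.2]
grip_width: 0.0854
```

```bash
python3 go.py .47 .05 .30 90
```

```text
pos [0.4615 0.0678 0.2977] yaw 89.96 tilt 0.02 t 1.3 w 0.0854 F [0.4 0.8 0.2] q [-6. 11. 79.  0. 90. -6.]
shift [-0.0178  0.0085 -0.0023] turn -0.0008 rows>= 1.0
```

```bash
cat > look.py <<'E'
import sys
from h import *
# wrist look: components above height thr, printed with top rect
tag=sys.argv[1]; thr=float(sys.argv[2]) if len(sys.argv)>2 else .007
p,d,K,T=cap('wrist'); save(p,f'w_{tag}.png'); np.savez(f'w_{tag}.npz',p=p,d=d,K=K,T=T)
P=cloud(d,K,T)
m=(abs(P[...,2])<.006); print('bench',np.nanmedian(P[...,2][m]).round(4) if m.any() else None)
mk=((P[...,2]>thr)&(P[...,2]<.16)&(d>.12)).astype(np.uint8)
mk=cv2.morphologyEx(mk,cv2.MORPH_OPEN,np.ones((3,3)))
N,l,st,ce=cv2.connectedComponentsWithStats(mk)
for k in range(1,N):
    if st[k,4]<150: continue
    Q=P[l==k]; t=np.percentile(Q[:,2],95); U=Q[abs(Q[:,2]-t)<.004]
    r=cv2.minAreaRect((U[:,:2]*1000).astype(np.float32))
    print(ce[k].round(),'box',st[k,:4],'ztop',t.round(4),'rect',np.round(r[0],1),np.round(r[1],1),round(r[2],1))
E
python3 look.py a
```

```text
bench -0.0004
[285.  37.] box [257   0  58  78] ztop 0.0133 rect [498.4 207.4] [83.8 60. ] 85.8
[483.  25.] box [460   0  52  49] ztop 0.0456 rect [721.6 216.1] [21.1 60.6] 42.3
[232. 111.] box [207  87  50  50] ztop 0.061 rect [437.5 124.2] [46.  43.9] 18.1
[404. 174.] box [354 112 132 190] ztop 0.1119 rect [644.7 101.7] [17.3 88.2] 88.8
[234. 224.] box [215 201  38  47] ztop 0.0608 rect [436.  -18.4] [44.1 45.8] 85.9
[240. 289.] box [219 263  50  53] ztop 0.0606 rect [ 442.5 -116. ] [46.2 44.7] 15.7
[279. 320.] box [263 311  33  20] ztop 0.0093 rect [ 500.2 -189.6] [49.6 34.8] 1.9
[280. 347.] box [264 339  31  17] ztop 0.0265 rect [ 506.7 -231.6] [23.1  3.2] 3.4
```

View pics/w_a.png

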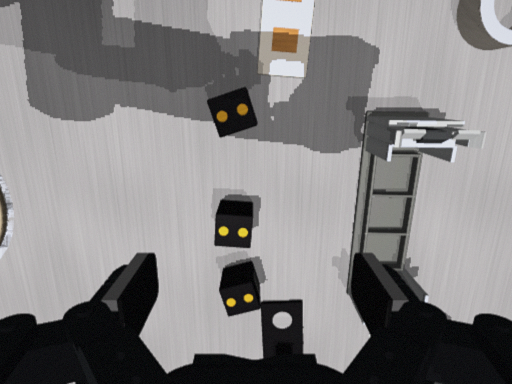

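play_rows(targets="-0.18 0.13 -0.04 0 0;-0.18 0.13 -0.04 0 0;-0.18 0.13 -0.04 0 0;-0.18 0.13 -0.04 0 0;-0.18 0.13 -0.04 0 0")

```text
time_s: 1.85
position: [0.5929, -0.113, 0.3368]
tool_rot: [[-0.001, 1.0, -0.0], [1.0, 0.001, -0.0], [-0.0, -0.0, -1.0]]
ft_force: [-0.3, 0.6, -0.9]
grip_width: 0.0856
```

```bash
python3 look.py b; python3 go.py .5 -.2 .3 90
```

```text
bench -0.0003
[294. 101.] box [258   0  78 182] ztop 0.111 rect [ 641.3 -123.6] [17.4 87.2] 89.3
[493. 125.] box [466   0  46 229] ztop 0.0212 rect [927.7 -76. ] [ 51.4 305.5] 4.7
[129.  78.] box [103  57  52  42] ztop 0.0609 rect [436.4 -18.7] [43.9 46.2] 85.5
[142. 156.] box [115 134  54  45] ztop 0.0609 rect [ 442.8 -116.3] [46.2 43.9] 15.6
[197. 235.] box [183 183  32  94] ztop 0.0325 rect [ 508.4 -266.4] [24.5 70.7] 2.7
[350. 235.] box [320 203  68  72] ztop 0.1304 rect [ 720.6 -214.9] [54.7 43.6] 19.1
[203. 295.] box [190 285  24  23] ztop 0.0094 rect [ 510.6 -350.1] [41.4 35. ] 66.2
[188. 333.] box [152 307  82  65] ztop 0.0594 rect [ 497.8 -404.3] [ 53.3 121.5] 84.2
pos [ 0.594  -0.1149  0.3364] yaw 89.95 tilt 0.05 t 1.9 w 0.0853 F [-1.9 -1.4 -1.9] q [-22.  25.  52.  -0. 103. -22.]
shift [-0.0852 -0.0939  0.0365] turn -0.0009 rows>= 3.0
```

View pics/w_b.png

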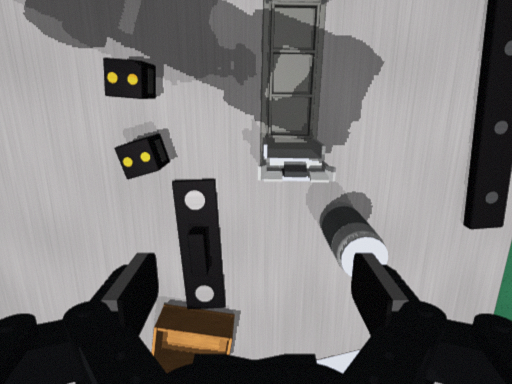

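The cover's rib centre is at about (0.508,-0.266), lying close to the bin. I'm shifting to see the whole tray.

play_rows(targets="0.07 -0.01 -0.02 0 0;0.07 -0.01 -0.02 0 0;0.07 -0.01 -0.02 0 0")

```text
time_s: 2.2
position: [0.5811, -0.0373, 0.3587]
tool_rot: [[-0.006, 1.0, 0.002], [1.0, 0.006, -0.0], [-0.0, 0.002, -1.0]]
ft_force: [-0.8, -0.2, -0.4]
grip_width: 0.0858
```

```bash
python3 look.py c; python3 - <<'E'
from h import *
z=np.load('w_c.npz'); P=cloud(z['d'],z['K'],z['T']).reshape(-1,3); P=P[np.isfinite(P[:,0])]
t=np.radians(-0.9); c=np.array([.643,-.011])
Q=P.copy(); Q[:,:2]=(P[:,:2]-c)@np.array([[np.cos(t),-np.sin(t)],[np.sin(t),np.cos(t)]])
m=(abs(Q[:,0])<.06)&(abs(Q[:,1])<.15); Q=Q[m]
for lo,hi in [(.004,.012),(.013,.019),(.075,.086),(.088,.096),(.098,.107),(.109,.12)]:
    q=Q[(Q[:,2]>lo)&(Q[:,2]<hi)]
    for sg in (1,-1):
        r=q[q[:,1]*sg>0]; 
        if len(r)>10: print(lo,hi,sg,len(r),'x',np.percentile(r[:,0],[1,50,99]).round(4),'y',np.percentile(r[:,1],[1,50,99]).round(4))
# render tray topdown
H=np.zeros((300,720),np.uint8)
for q in Q[np.argsort(Q[:,2])]:
    i=int((q[0]+.06)*2400);j=int((q[1]+.15)*2400)
    cv2.circle(H,(j,i),2,int(np.clip(q[2]*2000+15,0,255)),-1)
cv2.imwrite('pics/tray_td.png',cv2.applyColorMap(H,cv2.COLORMAP_JET))
E
```

```text
bench -0.0004
[140.  23.] box [111   0  58  49] ztop 0.0611 rect [437.8 123.9] [46.3 43.8] 17.7
[486. 136.] box [455   0  57 268] ztop 0.0213 rect [925.  -34.2] [ 51.4 388.3] 4.8
[301. 123.] box [266  22  90 214] ztop 0.113 rect [643.3 -10.9] [243.1  87.9] 89.1
[148. 137.] box [127 118  44  38] ztop 0.061 rect [436.1 -18.5] [43.9 46.1] 85.4
[159. 203.] box [135 182  47  44] ztop 0.0608 rect [ 443.2 -115.9] [45.9 44.3] 15.6
[208. 241.] box [201 232  19  22] ztop 0.0096 rect [ 507.7 -189.9] [38.9 23.2] 53.0
[341. 277.] box [321 243  42  78] ztop 0.1303 rect [ 706.9 -226.6] [21.4 52.3] 23.9
[208. 283.] box [191 254  37  56] ztop 0.0325 rect [ 508.6 -266.5] [24.2 70.4] 2.9
[212. 322.] box [205 312  18  20] ztop 0.0095 rect [ 512.6 -341. ] [47.1 23.7] 51.5
[197. 349.] box [166 336  75  36] ztop 0.0592 rect [ 460.5 -389.1] [30.7 41.7] 80.6
0.004 0.012 1 3308 x [-0.0395 -0.0011  0.039 ] y [0.001  0.0524 0.1004]
0.004 0.012 -1 2732 x [-0.0394 -0.0015  0.0393] y [-0.102  -0.0483 -0.0008]
0.013 0.019 1 138 x [-0.038   0.0246  0.0337] y [0.003  0.079  0.1171]
0.013 0.019 -1 163 x [-0.0375  0.0121  0.0341] y [-0.1107 -0.0788 -0.0026]
0.075 0.086 1 911 x [-0.0371  0.0018  0.0365] y [0.0854 0.105  0.128 ]
0.075 0.086 -1 633 x [-0.0363  0.0018  0.0367] y [-0.1278 -0.1037 -0.0839]
0.088 0.096 1 130 x [-0.036   0.0005  0.0365] y [0.1039 0.1097 0.1182]
0.088 0.096 -1 132 x [-0.0373  0.0057  0.0378] y [-0.1185 -0.1109 -0.1037]
0.098 0.107 1 432 x [-0.0352  0.0011  0.0361] y [0.1041 0.112  0.1193]
0.098 0.107 -1 319 x [-0.0357  0.0011  0.0371] y [-0.1186 -0.1116 -0.1037]
0.109 0.12 1 573 x [-0.0434  0.0167  0.0435] y [0.1042 0.1162 0.1215]
0.109 0.12 -1 357 x [-0.0435  0.0162  0.0435] y [-0.1212 -0.116  -0.1039]
```

View pics/tray_td.png

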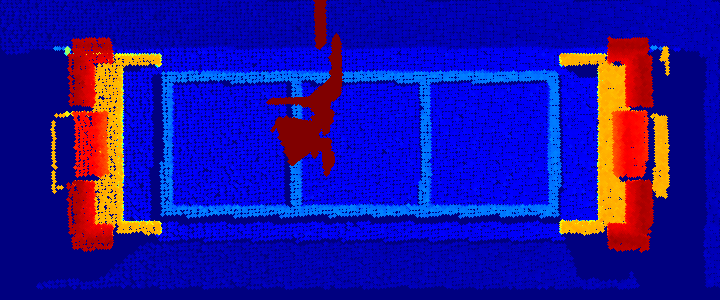

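View pics/w_c.png

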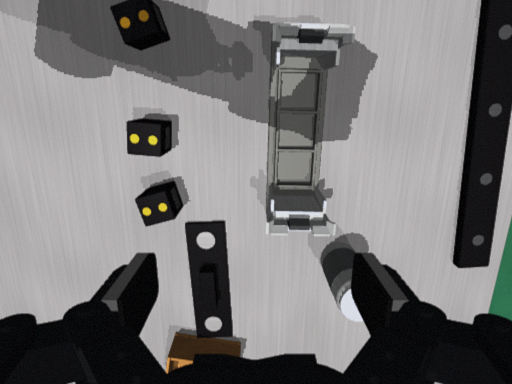

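Tray centre is (643.1,-10.9) mm with yaw -0.9°. Its bays are clearly resolved and the numbers match the given sizes. Next is module A at (437.7,124.0).

```bash
python3 go.py .4377 .124 .12 107.9
```

```text
pos [ 0.5812 -0.0387  0.3578] yaw 90.29 tilt 0.06 t 2.25 w 0.0854 F [ 0.2 -0.1  0. ] q [-15.  22.  53.  -0. 105. -16.]
shift [ 0.1636 -0.1429  0.2375] turn -0.3073 rows>= 7.0
```

play_rows(targets="0.164 -0.143 0.2 -0.307 0;0.164 -0.143 0.2 -0.307 0;0.164 -0.143 0.2 -0.307 0;0.164 -0.143 0.2 -0.307 0;0.164 -0.143 0.2 -0.307 0")

```text
time_s: 2.75
position: [0.4586, 0.0987, 0.1865]
tool_rot: [[-0.304, 0.953, -0.0], [0.953, 0.304, -0.0], [-0.0, -0.0, -1.0]]
ft_force: [1.1, -0.0, 0.4]
grip_width: 0.0855
```

play_rows(targets="0 0 0 0 0;0 0 0 0 0")

```text
time_s: 2.95
position: [0.4599, 0.0982, 0.1878]
tool_rot: [[-0.305, 0.952, -0.001], [0.952, 0.305, -0.0], [0.0, -0.001, -1.0]]
ft_force: [0.6, -0.1, 0.4]
grip_width: 0.0853
```

```bash
python3 go.py .4377 .124 .12 107.9
```

```text
pos [0.4599 0.0982 0.1878] yaw 107.79 tilt 0.05 t 2.95 w 0.0853 F [ 0.6 -0.1  0.4] q [ -2.  16.  91.  -0.  73. -20.]
shift [ 0.0314 -0.0132  0.0678] turn -0.002 rows>= 2.0
```

play_rows(targets="0.0314 -0.0132 0.03 0 0;0.0314 -0.0132 0.07 0 0;0.0314 -0.0132 0.10 0 0;0.0314 -0.0132 0.10 0 0")

```text
time_s: 3.35
position: [0.4379, 0.1234, 0.0862]
tool_rot: [[-0.304, 0.953, -0.004], [0.953, 0.304, -0.0], [0.001, -0.004, -1.0]]
ft_force: [0.2, 0.1, 1.2]
grip_width: 0.0851
```

```bash
python3 go.py .4377 .124 .02 107.9; python3 look.py d .02
```

```text
pos [0.4379 0.1234 0.0862] yaw 107.68 tilt 0.23 t 3.35 w 0.0851 F [0.2 0.1 1.2] q [  1.  23. 101.  -0.  56. -17.]
shift [0.0006 0.0003 0.0662] turn -0.0038 rows>= 2.0
bench -0.0003
[253. 223.] box [210 178  85  90] ztop 0.0608 rect [437.2 124.3] [46.2 44.7] 17.8
[140. 282.] box [102 252  57  81] ztop 0.1238 rect [396.1 111.5] [13.6 22.8] 54.0
[369. 282.] box [351 252  57  82] ztop 0.1234 rect [480.3 138.9] [22.6 14. ] 70.0
[486. 305.] box [460 287  52  36] ztop 0.049 rect [608.2 115.1] [5.3 9.3] 88.1
[181. 356.] box [166 344  35  28] ztop 0.0422 rect [416.9   3.1] [10.5  5.5] 32.0
```

View pics/w_d.png

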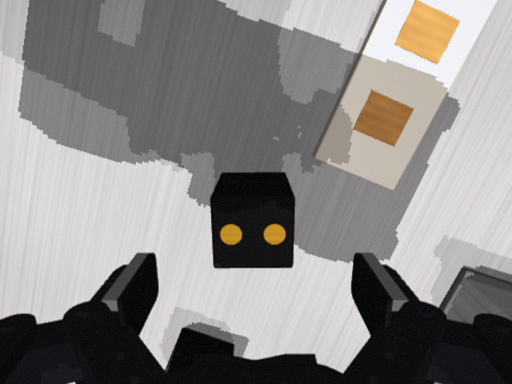

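Module A is squared to and centred between the fingers. I descend and grip.

play_rows(targets="0 0 0.03 0 0;0 0 0.066 0 0;0 0 0.066 0 0;0 0 0.066 0 1;0 0 0.066 0 1", force=50)

```text
time_s: 3.9
position: [0.4394, 0.1242, 0.0242]
tool_rot: [[-0.305, 0.952, 0.004], [0.952, 0.305, 0.0], [-0.001, 0.004, -1.0]]
ft_force: [0.8, 0.1, 0.3]
grip_width: 0.0591
```

play_rows(targets="0 0 0 0 1;0 0 0 0 1;0 0 0 0 1;0 0 0 0 1;0 0 0 0 1")

```text
time_s: 4.4
position: [0.4386, 0.1243, 0.0239]
tool_rot: [[-0.305, 0.952, 0.003], [0.952, 0.305, -0.0], [-0.001, 0.003, -1.0]]
ft_force: [-1.7, -1.7, 12.3]
grip_width: 0.0454
```

play_rows(targets="0 0 -0.05 0 1;0 0 -0.1 0 1;0 0 -0.13 0 1;0 0 -0.13 0 1")

```text
time_s: 4.8
position: [0.4395, 0.1245, 0.1567]
tool_rot: [[-0.305, 0.952, 0.01], [0.952, 0.305, 0.0], [-0.003, 0.009, -1.0]]
ft_force: [1.0, 0.1, -3.9]
grip_width: 0.0458
```

```bash
python3 go.py .6439 .0431 .15 89.1; python3 look.py e .02
```

```text
pos [0.4395 0.1245 0.1567] yaw 107.77 tilt 0.55 t 4.8 w 0.0458 F [ 1.   0.1 -3.9] q [  1.  17.  96.  -0.  67. -17.]
shift [-0.1399  0.1697  0.0086] turn 0.3259 rows>= 5.0
bench -0.0003
[254. 207.] box [206 199  97  17] ztop 0.1587 rect [433.4 145.6] [44.1  1.2] 17.9
[463. 289.] box [403 244 109 102] ztop 0.1127 rect [612.2 106.2] [30.1 15.6] 22.0
[205. 347.] box [192 334  32  19] ztop 0.0608 rect [441.8 -19.9] [16.1 32.1] 74.5
```

View pics/w_e.png

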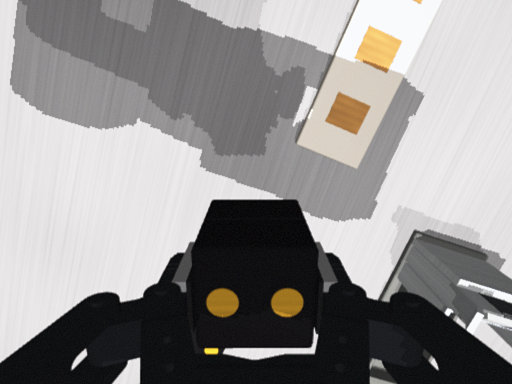

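Module held squarely. I carry it to bay +54.

play_rows(targets="-0.14 0.17 0 0.326 1;-0.14 0.17 0 0.326 1;-0.14 0.17 0 0.326 1;-0.14 0.17 0 0.326 1;-0.14 0.17 0 0.326 1")

```text
time_s: 5.35
position: [0.6447, 0.0409, 0.1493]
tool_rot: [[0.018, 1.0, -0.002], [1.0, -0.018, -0.0], [-0.0, -0.002, -1.0]]
ft_force: [-0.0, -0.4, -2.5]
grip_width: 0.0454
```

play_rows(targets="0 0 0 0 1;0 0 0 0 1")

```text
time_s: 5.55
position: [0.6413, 0.0431, 0.1501]
tool_rot: [[0.016, 1.0, -0.004], [1.0, -0.016, 0.001], [0.001, -0.004, -1.0]]
ft_force: [0.2, -0.5, -2.6]
grip_width: 0.0456
```

```bash
python3 go.py .6439 .0431 .032 89.1; python3 look.py f .02
```

```text
pos [0.6413 0.0431 0.1501] yaw 89.07 tilt 0.22 t 5.55 w 0.0456 F [ 0.2 -0.5 -2.6] q [-7. 35. 66.  0. 80. -6.]
shift [0.     0.003  0.1181] turn -0.0005 rows>= 3.0
bench -0.0003
[257. 100.] box [192  96 131  10] ztop 0.0829 rect [644.7 113.9] [ 5.3 79.9] 89.1
[258. 128.] box [175 107 166  60] ztop 0.1144 rect [644.8 101.4] [17.3 88.4] 89.2
[255. 198.] box [205 153 100  69] ztop 0.1558 rect [642.6  64.9] [ 1.8 44.6] 89.3
[ 25. 265.] box [  0 232  57  71] ztop 0.0604 rect [447.5 -19.5] [44.6 24.6] 85.6
[ 24. 340.] box [  8 329  33  26] ztop 0.0484 rect [ 420.3 -100.2] [8.6 1.2] 16.7
[256. 352.] box [215 348  85  11] ztop 0.0542 rect [641.8 -97. ] [ 5.3 73.4] 89.5
```

View pics/w_f.png

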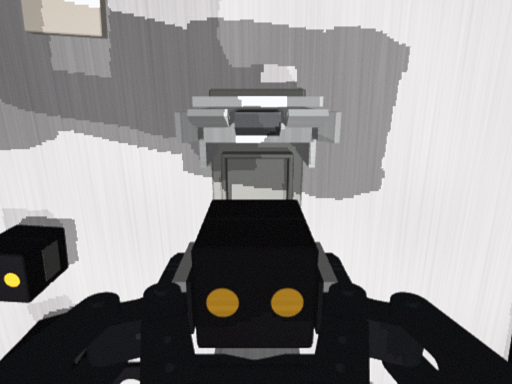

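play_rows(targets="0 0.002 0.03 0 1;0 0.002 0.06 0 1;0 0.002 0.085 0 1;0 0.002 0.085 0 1;0 0.002 0.085 0 1")

```text
time_s: 6.1
position: [0.644, 0.0434, 0.0679]
tool_rot: [[0.015, 1.0, 0.0], [1.0, -0.015, 0.0], [0.0, 0.0, -1.0]]
ft_force: [0.5, -0.2, -2.2]
grip_width: 0.0454
```

```bash
python3 go.py .6439 .0431 .032 89.1
```

```text
pos [0.644  0.0434 0.0679] yaw 89.12 tilt 0.0 t 6.1 w 0.0454 F [ 0.5 -0.2 -2.2] q [-7. 40. 71.  0. 70. -6.]
shift [-0.0003 -0.0001  0.0359] turn 0.0003 rows>= 1.0
```

play_rows(targets="0 0 0.02 0 1;0 0 0.034 0 1;0 0 0.035 0 1;0 0 0.035 0 1")

```text
time_s: 6.5
position: [0.6445, 0.043, 0.0327]
tool_rot: [[0.016, 1.0, 0.0], [1.0, -0.016, -0.0], [-0.0, 0.0, -1.0]]
ft_force: [0.6, 0.1, -2.5]
grip_width: 0.0453
```

play_rows(targets="0 0 0 0 0.2;0 0 0 0 0.2;0 0 0 0 0;0 0 0 0 0;0 0 -0.03 0 0")

```text
time_s: 7.0
position: [0.6424, 0.043, 0.059]
tool_rot: [[0.016, 1.0, -0.007], [1.0, -0.016, 0.001], [0.001, -0.007, -1.0]]
ft_force: [0.3, -0.8, -0.2]
grip_width: 0.0855
```

play_rows(targets="0 0 -0.05 0 0;0 0 -0.1 0 0;0 0 -0.12 0 0;0 0 -0.12 0 0")

```text
time_s: 7.4
position: [0.6455, 0.0429, 0.186]
tool_rot: [[0.016, 1.0, 0.007], [1.0, -0.016, -0.001], [-0.001, 0.007, -1.0]]
ft_force: [1.0, -0.1, -0.6]
grip_width: 0.0851
```

```bash
python3 go.py .4361 -.0185 .16 85.5; python3 look.py g .02
```

```text
pos [0.6455 0.0429 0.186 ] yaw 89.09 tilt 0.42 t 7.4 w 0.0851 F [ 1.  -0.1 -0.6] q [-7. 33. 62. -0. 84. -6.]
shift [-0.0647 -0.2086  0.0246] turn 0.0627 rows>= 5.0
bench -0.0003
[249. 119.] box [180  96 139  61] ztop 0.1142 rect [644.6 101.5] [17.6 88.5] 89.2
[251. 198.] box [218 146  65 156] ztop 0.0686 rect [645.7  44. ] [43.8 46. ] 89.0
[ 33. 249.] box [  0 218  70  62] ztop 0.0605 rect [437.9 -18.7] [44.6 43.9] 85.2
[ 54. 312.] box [ 36 301  43  22] ztop 0.0466 rect [441.5 -93.9] [31.   1.6] 15.7
[251. 334.] box [210 302  82  57] ztop 0.0805 rect [ 641.5 -103.7] [19.3 74. ] 89.0
```

View pics/w_g.png

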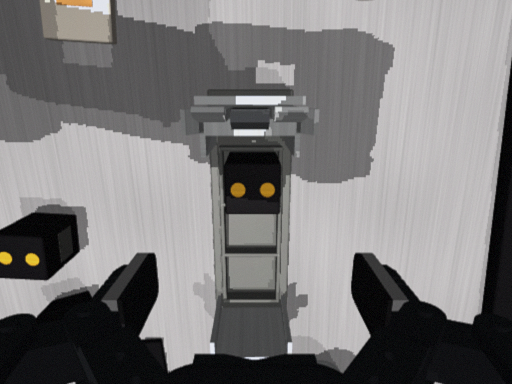

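Module A sits in its bay with its top at 0.0686. Next is module B.

play_rows(targets="-0.0647 -0.208 0.025 0.063 0;-0.0647 -0.208 0.025 0.063 0;-0.0647 -0.208 0.025 0.063 0;-0.0647 -0.208 0.025 0.063 0;-0.0647 -0.208 0.025 0.063 0")

```text
time_s: 7.95
position: [0.4305, -0.0182, 0.1551]
tool_rot: [[0.08, 0.997, -0.006], [0.997, -0.08, 0.002], [0.001, -0.006, -1.0]]
ft_force: [0.6, 0.4, 0.5]
grip_width: 0.0855
```

play_rows(targets="0 0 0 0 0;0 0 0 0 0")

```text
time_s: 8.15
position: [0.4356, -0.0185, 0.1565]
tool_rot: [[0.08, 0.997, -0.001], [0.997, -0.08, 0.0], [0.0, -0.001, -1.0]]
ft_force: [0.8, 1.3, -0.3]
grip_width: 0.0857
```

```bash
python3 go.py .4361 -.0185 .02 85.5; python3 look.py h .02
```

```text
pos [ 0.4356 -0.0185  0.1565] yaw 85.44 tilt 0.04 t 8.15 w 0.0857 F [ 0.8  1.3 -0.3] q [-18.  15.  98.   0.  66. -14.]
shift [-0.      0.0006  0.1365] turn -0.001 rows>= 3.0
bench -0.0003
[488.  25.] box [465   0  47  54] ztop 0.0654 rect [608.2  86.8] [ 4.9 27.2] 0.7
[485. 126.] box [451  52  61 198] ztop 0.0518 rect [622.6  43.6] [ 3.  43.5] 0.2
[254. 192.] box [223 160  62  65] ztop 0.0608 rect [435.8 -18.6] [44.1 46.1] 85.3
[475. 287.] box [436 250  76  73] ztop 0.0818 rect [ 616.6 -109.5] [26.3 31.4] 77.1
[269. 296.] box [238 257  66  78] ztop 0.0606 rect [ 442.4 -116.3] [46.3 44.8] 16.0
```

play_rows(targets="0 0 0.045 0 0;0 0 0.09 0 0;0 0 0.12 0 0;0 0 0.136 0 0;0 0 0.136 0 0")

```text
time_s: 8.7
position: [0.4352, -0.0179, 0.0188]
tool_rot: [[0.078, 0.997, -0.004], [0.997, -0.078, 0.001], [0.001, -0.004, -1.0]]
ft_force: [-0.6, 0.0, 0.7]
grip_width: 0.0855
```

play_rows(targets="0 0 0 0 1;0 0 0 0 1;0 0 0 0 1;0 0 0 0 1;0 0 0 0 1")

```text
time_s: 9.2
position: [0.436, -0.0186, 0.022]
tool_rot: [[0.079, 0.997, 0.002], [0.997, -0.079, -0.001], [-0.0, 0.002, -1.0]]
ft_force: [0.3, 1.0, 7.3]
grip_width: 0.0452
```

play_rows(targets="0 0 0 0 1;0 0 0 0 1;0 0 -0.05 0 1;0 0 -0.1 0 1;0 0 -0.13 0 1")

```text
time_s: 9.7
position: [0.4358, -0.0185, 0.1545]
tool_rot: [[0.079, 0.997, 0.004], [0.997, -0.079, -0.001], [-0.001, 0.004, -1.0]]
ft_force: [-0.1, -0.1, -3.6]
grip_width: 0.0455
```

```bash
python3 go.py .6431 -.0109 .15 89.1
```

```text
pos [ 0.4358 -0.0185  0.1545] yaw 85.48 tilt 0.24 t 9.7 w 0.0455 F [-0.1 -0.1 -3.6] q [-18.  15.  99.   0.  66. -14.]
shift [0.024  0.206  0.0054] turn -0.0632 rows>= 5.0
```

play_rows(targets="0.024 0.206 0.005 -0.063 1;0.024 0.206 0.005 -0.063 1;0.024 0.206 0.005 -0.063 1;0.024 0.206 0.005 -0.063 1;0.024 0.206 0.005 -0.063 1")

```text
time_s: 10.2
position: [0.6461, -0.0107, 0.1448]
tool_rot: [[0.015, 1.0, 0.001], [1.0, -0.015, 0.0], [0.0, 0.001, -1.0]]
ft_force: [-0.4, -0.3, -3.2]
grip_width: 0.0455
```

play_rows(targets="0 0 0 0 1;0 0 0.04 0 1;0 0 0.07 0 1;0 0 0.07 0 1;0 0 0.07 0 1")

```text
time_s: 10.7
position: [0.6421, -0.0109, 0.0774]
tool_rot: [[0.016, 1.0, 0.0], [1.0, -0.016, -0.0], [-0.0, 0.0, -1.0]]
ft_force: [0.0, 0.3, -1.7]
grip_width: 0.0455
```

```bash
python3 go.py .6431 -.0109 .032 89.1;  python3 look.py i .02
```

```text
pos [ 0.6421 -0.0109  0.0774] yaw 89.07 tilt 0.01 t 10.7 w 0.0455 F [ 0.   0.3 -1.7] q [-12.  39.  71.  -0.  70. -11.]
shift [0.     0.001  0.0454] turn -0.0004 rows>= 1.0
bench -0.0003
[254.  30.] box [153   0 203  78] ztop 0.0827 rect [644.4  84.8] [24.4 76. ] 89.1
[255. 169.] box [159  79 191 203] ztop 0.1065 rect [643.1   3.3] [16.1 72.6] 89.2
[255. 327.] box [189 293 132  66] ztop 0.1161 rect [642.8 -20.2] [48.3 27.3] 0.4
[  5. 346.] box [  0 330  14  31] ztop 0.0305 rect [ 463.6 -106.5] [ 3.  11.3] 15.8
```

View pics/w_i.png

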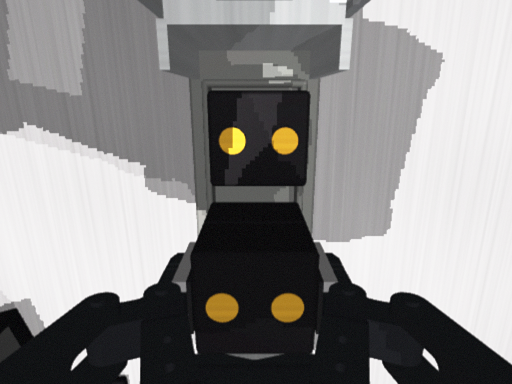

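play_rows(targets="0 0.001 0.025 0 1;0 0.001 0.045 0 1;0 0.001 0.0475 0 1;0 0.001 0.0475 0 1")

```text
time_s: 11.15
position: [0.6441, -0.0109, 0.0302]
tool_rot: [[0.016, 1.0, 0.002], [1.0, -0.016, -0.0], [-0.0, 0.002, -1.0]]
ft_force: [-0.6, 0.9, -3.0]
grip_width: 0.0456
```

play_rows(targets="0 0 0 0 0.2;0 0 0 0 0.2;0 0 0 0 0;0 0 0 0 0;0 0 -0.03 0 0")

```text
time_s: 11.65
position: [0.6417, -0.0105, 0.0556]
tool_rot: [[0.016, 1.0, -0.007], [1.0, -0.016, 0.001], [0.001, -0.007, -1.0]]
ft_force: [0.6, -0.2, -0.1]
grip_width: 0.0853
```

play_rows(targets="0 0 -0.05 0 0;0 0 -0.1 0 0;0 0 -0.12 0 0;0 0 -0.12 0 0")

```text
time_s: 12.05
position: [0.6448, -0.011, 0.1826]
tool_rot: [[0.016, 1.0, 0.007], [1.0, -0.016, -0.001], [-0.001, 0.007, -1.0]]
ft_force: [0.3, -0.3, 0.0]
grip_width: 0.0857
```

```bash
python3 go.py .4426 -.1162 .16 105.8; python3 look.py j .02
```

```text
pos [ 0.6448 -0.011   0.1826] yaw 89.09 tilt 0.42 t 12.05 w 0.0857 F [ 0.3 -0.3  0. ] q [-11.  33.  63.   0.  84. -11.]
shift [-0.1084 -0.2007  0.0213] turn -0.2916 rows>= 5.0
bench -0.0003
[249.  37.] box [172   9 154  75] ztop 0.1142 rect [644.7 101.5] [17.8 88.2] 89.2
[251. 155.] box [216  85  69 173] ztop 0.0688 rect [645.4  15.9] [99. 46.] 89.6
[221. 180.] box [218 160   6  40] ztop 0.0244 rect [615.  -12.5] [38.2  4.1] 89.5
[ 47. 289.] box [  3 256  84  67] ztop 0.0605 rect [ 442.8 -116.2] [47.5 44.2] 15.5
[261. 317.] box [194 258 159 114] ztop 0.1117 rect [ 641.4 -122.9] [17.4 88. ] 88.9
```

play_rows(targets="-0.1084 -0.2 0.02 -0.29 0;-0.1084 -0.2 0.02 -0.29 0;-0.1084 -0.2 0.02 -0.29 0;-0.1084 -0.2 0.02 -0.29 0;-0.1084 -0.2 0.02 -0.29 0")

```text
time_s: 12.6
position: [0.4382, -0.1161, 0.1567]
tool_rot: [[-0.27, 0.963, -0.004], [0.963, 0.27, 0.002], [0.003, -0.003, -1.0]]
ft_force: [0.6, 0.1, 0.3]
grip_width: 0.0851
```

play_rows(targets="0 0 0 0 0;0 0 0 0 0")

```text
time_s: 12.8
position: [0.4415, -0.116, 0.1577]
tool_rot: [[-0.269, 0.963, -0.002], [0.963, 0.269, 0.001], [0.001, -0.001, -1.0]]
ft_force: [0.4, 0.2, -0.8]
grip_width: 0.0851
```

```bash
python3 go.py .4426 -.1162 .02 105.8; python3 look.py k .02
```

```text
pos [ 0.4415 -0.116   0.1577] yaw 105.63 tilt 0.11 t 12.8 w 0.0851 F [ 0.4  0.2 -0.8] q [-30.  17.  95.   0.  68. -45.]
shift [-0.0007  0.0012  0.1377] turn -0.003 rows>= 3.0
bench -0.0003
[483. 164.] box [445  75  67 154] ztop 0.0246 rect [642.  -34.7] [118.6  61.7] 89.1
[503. 133.] box [487  99  25  57] ztop 0.0439 rect [622.  -26.3] [ 4.3 15.1] 14.9
[254. 192.] box [224 160  62  65] ztop 0.0608 rect [ 442.4 -116.5] [46.  44.5] 15.9
[469. 261.] box [413 210  99 104] ztop 0.1129 rect [ 609.4 -123.7] [17.3 27. ] 85.6
[280. 333.] box [261 310  37  48] ztop 0.0325 rect [ 507.5 -256.8] [24.2 51.7] 3.2
```

play_rows(targets="0 0.001 0.045 0 0;0 0.001 0.09 0 0;0 0.001 0.12 0 0;0 0.001 0.137 0 0;0 0.001 0.137 0 0")

```text
time_s: 13.35
position: [0.4425, -0.1146, 0.0192]
tool_rot: [[-0.272, 0.962, -0.004], [0.962, 0.272, 0.003], [0.004, -0.004, -1.0]]
ft_force: [-0.7, 0.1, 1.1]
grip_width: 0.0854
```

play_rows(targets="0 0 0 0 1;0 0 0 0 1;0 0 0 0 1;0 0 0 0 1;0 0 0 0 1")

```text
time_s: 13.85
position: [0.4434, -0.1159, 0.0226]
tool_rot: [[-0.271, 0.963, 0.002], [0.963, 0.271, -0.001], [-0.002, 0.002, -1.0]]
ft_force: [-0.8, 0.7, 5.6]
grip_width: 0.0456
```

play_rows(targets="0 0 0 0 1;0 0 0 0 1;0 0 -0.05 0 1;0 0 -0.1 0 1;0 0 -0.13 0 1")

```text
time_s: 14.35
position: [0.4433, -0.1159, 0.1552]
tool_rot: [[-0.271, 0.963, 0.004], [0.963, 0.271, -0.002], [-0.003, 0.003, -1.0]]
ft_force: [1.2, 0.1, -3.4]
grip_width: 0.0456
```

```bash
python3 go.py .6422 -.0640 .15 89.1
```

```text
pos [ 0.4433 -0.1159  0.1552] yaw 105.7 tilt 0.25 t 14.35 w 0.0456 F [ 1.2  0.1 -3.4] q [-30.  17.  96.   0.  67. -45.]
shift [-0.0038  0.2055  0.0058] turn 0.2898 rows>= 5.0
```

play_rows(targets="-0.004 0.206 0.003 0.29 1;-0.004 0.206 0.003 0.29 1;-0.004 0.206 0.003 0.29 1;-0.004 0.206 0.003 0.29 1;-0.004 0.206 0.003 0.29 1")

```text
time_s: 14.85
position: [0.6457, -0.0621, 0.1476]
tool_rot: [[0.014, 1.0, 0.001], [1.0, -0.014, 0.0], [0.0, 0.001, -1.0]]
ft_force: [-1.2, -0.2, -3.2]
grip_width: 0.0457
```

play_rows(targets="0 0 0 0 1;0 0 0.04 0 1;0 0 0.07 0 1;0 0 0.07 0 1;0 0 0.07 0 1")

```text
time_s: 15.35
position: [0.6418, -0.0643, 0.0798]
tool_rot: [[0.017, 1.0, 0.0], [1.0, -0.017, -0.0], [-0.0, 0.0, -1.0]]
ft_force: [-0.4, -0.1, -1.8]
grip_width: 0.0454
```

```bash
python3 go.py .6422 -.0640 .031 89.1;  python3 look.py l .02
```

```text
pos [ 0.6418 -0.0643  0.0798] yaw 89.04 tilt 0.02 t 15.35 w 0.0454 F [-0.4 -0.1 -1.8] q [-16.  39.  70.  -0.  71. -15.]
shift [0.0004 0.0004 0.0488] turn -0.001 rows>= 1.0
bench -0.0003
[255. 126.] box [159   0 192 282] ztop 0.1069 rect [642.9 -50.1] [16.3 73.2] 89.0
[255. 324.] box [189 289 133  70] ztop 0.118 rect [642.6 -72.4] [28.7 48.5] 89.1
[379. 378.] box [370 371  23  13] ztop 0.031 rect [ 731.8 -192.6] [ 2.2 15.5] 71.6
```

View pics/w_l.png

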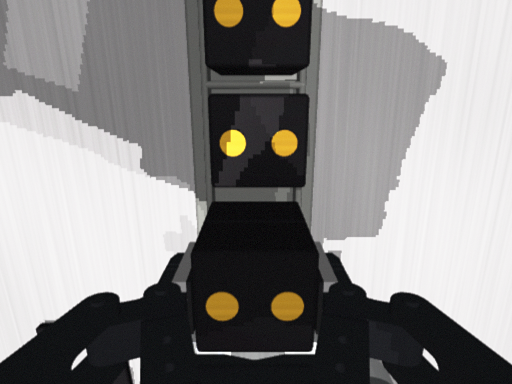

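play_rows(targets="0 0.001 0.025 0 1;0 0.001 0.045 0 1;0 0.001 0.049 0 1;0 0.001 0.049 0 1")

```text
time_s: 15.8
position: [0.6437, -0.0642, 0.0321]
tool_rot: [[0.016, 1.0, 0.003], [1.0, -0.016, -0.001], [-0.001, 0.003, -1.0]]
ft_force: [0.0, -0.1, -3.5]
grip_width: 0.0452
```

play_rows(targets="0 0 0 0 0.2;0 0 0 0 0.2;0 0 0 0 0;0 0 0 0 0;0 0 -0.03 0 0")

```text
time_s: 16.3
position: [0.6414, -0.0634, 0.0564]
tool_rot: [[0.016, 1.0, -0.007], [1.0, -0.016, 0.002], [0.002, -0.007, -1.0]]
ft_force: [-0.5, 0.1, 0.9]
grip_width: 0.0854
```

play_rows(targets="0.02 0 -0.05 0 0;0.04 0 -0.1 0 0;0.06 0 -0.15 0 0;0.06 0 -0.18 0 0")

```text
time_s: 16.7
position: [0.6441, -0.002, 0.2424]
tool_rot: [[0.014, 1.0, 0.002], [1.0, -0.014, 0.0], [0.0, 0.002, -1.0]]
ft_force: [1.4, -1.0, 0.7]
grip_width: 0.0855
```

```bash
python3 go.py .503 .25 .16 85.4; python3 look.py m .02
```

```text
pos [ 0.6441 -0.002   0.2424] yaw 89.19 tilt 0.1 t 16.7 w 0.0855 F [ 1.4 -1.   0.7] q [-11.  31.  57.   0.  92. -10.]
shift [ 0.2499 -0.1448  0.0822] turn 0.0661 rows>= 7.0
bench -0.0003
[252.  60.] box [194  40 117  55] ztop 0.1142 rect [644.8 101.4] [17.3 87.9] 89.1
[253. 173.] box [224  96  57 156] ztop 0.0688 rect [645.4 -10.2] [151.4  46.3] 89.5
[252. 284.] box [206 242  93  75] ztop 0.1131 rect [ 641.4 -123. ] [17.5 88. ] 88.9
[322. 339.] box [293 309  59  63] ztop 0.1092 rect [ 725.  -192.8] [ 5.1 30.9] 83.5
[156. 350.] box [144 338  23  32] ztop 0.0323 rect [ 517.5 -248. ] [16.6 44.3] 26.3
```

View pics/w_m.png

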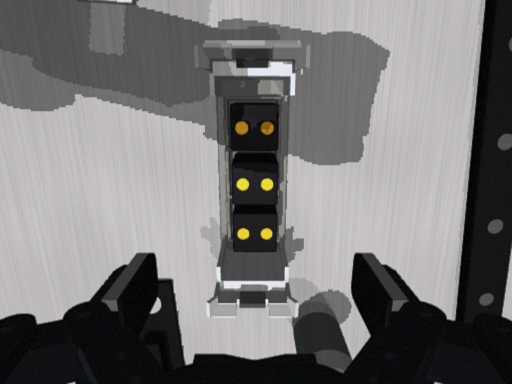

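All three modules are seated, with tops at 0.0688 in a line. Next is the spacer.

play_rows(targets="0.25 -0.145 0.07 0.066 0;0.25 -0.145 0.07 0.066 0;0.25 -0.145 0.07 0.066 0;0.25 -0.145 0.07 0.066 0;0.25 -0.145 0.07 0.066 0")

```text
time_s: 17.25
position: [0.5245, 0.2096, 0.1802]
tool_rot: [[0.082, 0.997, 0.0], [0.997, -0.082, 0.0], [0.0, 0.0, -1.0]]
ft_force: [0.3, 0.4, -0.6]
grip_width: 0.0851
```

```bash
python3 go.py .5035 .2585 .20 85.3
```

```text
pos [0.5245 0.2096 0.1802] yaw 85.28 tilt 0.02 t 17.25 w 0.0851 F [ 0.3  0.4 -0.6] q [10. 26. 77.  0. 77. 14.]
shift [ 0.047  -0.025  -0.0198] turn -0.0003 rows>= 2.0
```

play_rows(targets="0.047 -0.024 -0.06 0 0;0.047 -0.024 -0.06 0 0;0.047 -0.024 -0.06 0 0;0.047 -0.024 -0.06 0 0")

```text
time_s: 17.65
position: [0.5055, 0.2571, 0.2404]
tool_rot: [[0.081, 0.997, 0.0], [0.997, -0.081, -0.0], [-0.0, 0.0, -1.0]]
ft_force: [0.7, -0.0, 0.4]
grip_width: 0.0852
```

```bash
python3 go.py .5035 .2585 -.003 85.3; python3 look.py n
```

```text
pos [0.5055 0.2571 0.2404] yaw 85.34 tilt 0.02 t 17.65 w 0.0852 F [ 0.7 -0.   0.4] q [15. 23. 71. -0. 86. 20.]
shift [ 0.0013 -0.0022  0.2434] turn 0.0008 rows>= 5.0
bench -0.0003
[184.  43.] box [148   0  95  67] ztop 0.0148 rect [459.  405.1] [81.7 63.1] 9.9
[205.   6.] box [183   0  52  17] ztop 0.0371 rect [470.8 418. ] [14.6  1.2] 6.3
[253.  25.] box [244   0  16  45] ztop 0.0148 rect [516.6 400.7] [40.4 15.2] 80.2
[251. 154.] box [222  74  57 164] ztop 0.0131 rect [502.6 259.6] [187.5  60. ] 85.7
[472. 163.] box [425 121  87  87] ztop 0.0456 rect [738.  239.6] [72.3 89.7] 7.1
[352. 319.] box [341 261  29 106] ztop 0.1107 rect [603.4 101.4] [ 5.6 15.9] 4.5
[413. 281.] box [388 260  48  43] ztop 0.082 rect [675.7 112.8] [ 9.6 19.9] 84.8
```

View pics/w_n.png

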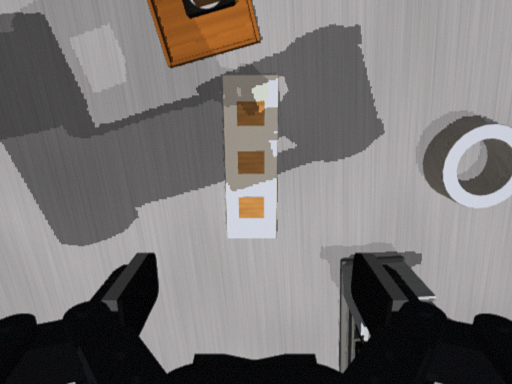

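The spacer is at (502.6,259.6), 187.5x60, yaw 85.7. I descend onto it.

play_rows(targets="0.0023 -0.003 0.05 -0.005 0;0.0023 -0.003 0.1 -0.005 0;0.0023 -0.003 0.15 -0.005 0;0.0023 -0.003 0.19 -0.005 0;0.0023 -0.003 0.2 -0.005 0")

```text
time_s: 18.2
position: [0.5005, 0.2578, 0.0358]
tool_rot: [[0.079, 0.997, -0.009], [0.997, -0.079, -0.003], [-0.003, -0.009, -1.0]]
ft_force: [-0.2, -0.3, 0.2]
grip_width: 0.0856
```

```bash
python3 go.py .5026 .2596 -.003 85.6; python3 look.py o
```

```text
pos [0.5005 0.2578 0.0358] yaw 85.49 tilt 0.55 t 18.2 w 0.0856 F [-0.2 -0.3  0.2] q [15. 35. 87. -0. 58. 20.]
shift [0.0021 0.0023 0.0388] turn -0.0019 rows>= 1.0
bench -0.0003
[104.  12.] box [ 58   0 115  30] ztop 0.0146 rect [446.6 372.3] [11.6 47.8] 88.8
[257. 193.] box [193  47 128 312] ztop 0.0129 rect [502.8 264.4] [177.5  60.3] 85.7
[140. 282.] box [102 252  57  81] ztop 0.0733 rect [457.9 263.1] [13.7 22.7] 31.3
[369. 282.] box [351 252  55  81] ztop 0.0728 rect [545.7 256. ] [22.8 13.7] 50.4
```

View pics/w_o.png

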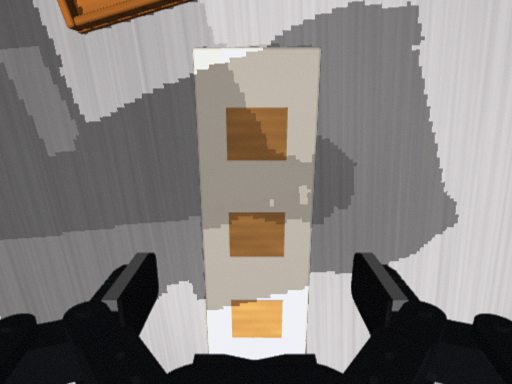

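play_rows(targets="0 0 0.02 0 0;0 0 0.03 0 0;0 0 0.036 0 0;0 0 0.036 0 0;0 0 0.036 0 0")

```text
time_s: 18.75
position: [0.5033, 0.2597, 0.0056]
tool_rot: [[0.077, 0.997, 0.001], [0.997, -0.077, 0.0], [0.0, 0.001, -1.0]]
ft_force: [-0.1, 0.3, -0.1]
grip_width: 0.0854
```

```bash
python3 go.py .5026 .2596 -.003 85.6
```

```text
pos [0.5033 0.2597 0.0056] yaw 85.58 tilt 0.08 t 18.75 w 0.0854 F [-0.1  0.3 -0.1] q [15. 38. 88. -0. 54. 20.]
shift [-0.0001 -0.0007  0.0086] turn -0.0003 rows>= 1.0
```

play_rows(targets="0 0 0.007 0 0;0 0 0.007 0 0;0 0 0.007 0 0.4;0 0 0.007 0 0.4;0 0 0.007 0 0.4", force=30)

```text
time_s: 19.25
position: [0.5029, 0.2597, -0.002]
tool_rot: [[0.077, 0.997, 0.0], [0.997, -0.077, 0.0], [0.0, 0.0, -1.0]]
ft_force: [-1.1, -0.4, 2.6]
grip_width: 0.0592
```

play_rows(targets="0 0 0 0 1;0 0 0 0 1;0 0 0 0 1;0 0 0 0 1;0 0 0 0 1")

```text
time_s: 19.75
position: [0.5029, 0.2597, -0.002]
tool_rot: [[0.077, 0.997, 0.0], [0.997, -0.077, 0.0], [0.0, 0.0, -1.0]]
ft_force: [-2.0, 0.2, 6.0]
grip_width: 0.0592
```

```bash
python3 go.py .5026 .2596 -.003 85.6; python3 look.py p
```

```text
pos [ 0.5029  0.2597 -0.002 ] yaw 85.59 tilt 0.02 t 19.75 w 0.0592 F [-2.   0.2  6. ] q [15. 39. 88.  0. 53. 20.]
shift [-0.0001 -0.0003  0.001 ] turn -0.0002 rows>= 1.0
bench -0.0002
[254. 211.] box [139  65 232 294] ztop 0.0195 rect [503.7 259.9] [23.5 86.4] 85.7
```

View pics/w_p.png

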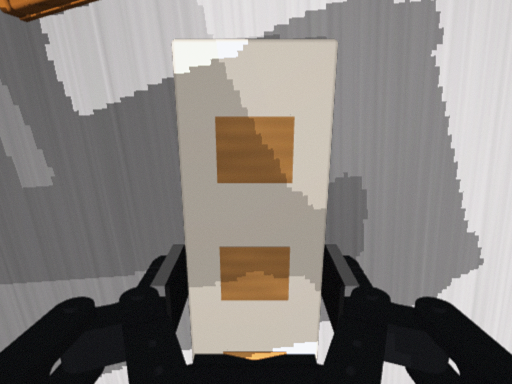

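The spacer is gripped at its centre square. I lift and carry it.

play_rows(targets="0 0 -0.03 0 1;0 0 -0.07 0 1;0 0 -0.11 0 1;0 0 -0.15 0 1;0 0 -0.17 0 1")

```text
time_s: 20.3
position: [0.5036, 0.2598, 0.1709]
tool_rot: [[0.077, 0.997, 0.004], [0.997, -0.077, 0.001], [0.002, 0.004, -1.0]]
ft_force: [0.9, 0.3, -1.5]
grip_width: 0.059
```

```bash
python3 go.py .6431 -.0109 .17 89.1; python3 look.py q .1
```

```text
pos [0.5036 0.2598 0.1709] yaw 85.59 tilt 0.26 t 20.3 w 0.059 F [ 0.9  0.3 -1.5] q [15. 26. 78. -0. 76. 20.]
shift [-0.2592  0.1599  0.0012] turn -0.0612 rows>= 7.0
bench -0.0003
```

View pics/w_q.png

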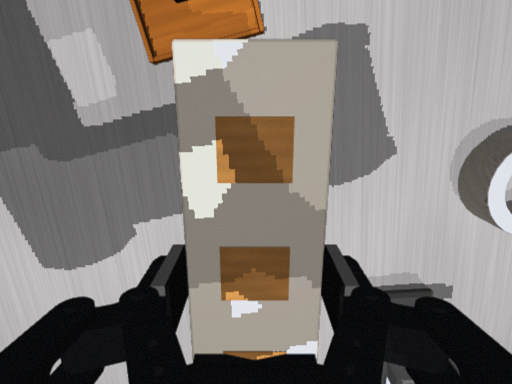

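play_rows(targets="-0.259 0.16 0 -0.061 1;-0.259 0.16 0 -0.061 1;-0.259 0.16 0 -0.061 1;-0.259 0.16 0 -0.061 1;-0.259 0.16 0 -0.061 1")

```text
time_s: 20.85
position: [0.6178, 0.0355, 0.1664]
tool_rot: [[0.016, 1.0, -0.001], [1.0, -0.016, 0.0], [0.0, -0.001, -1.0]]
ft_force: [0.1, -0.2, -0.9]
grip_width: 0.059
```

```bash
python3 go.py .6431 -.0109 .17 89.1
```

```text
pos [0.6178 0.0355 0.1664] yaw 89.08 tilt 0.09 t 20.85 w 0.059 F [ 0.1 -0.2 -0.9] q [-8. 32. 69.  0. 80. -7.]
shift [-0.0459  0.026  -0.0036] turn -0.0004 rows>= 2.0
```

play_rows(targets="-0.0459 0.025 0 0 1;-0.0459 0.025 0 0 1;-0.0459 0.025 0.04 0 1;-0.0459 0.025 0.04 0 1;-0.0459 0.025 0.04 0 1")

```text
time_s: 21.35
position: [0.6412, -0.0083, 0.1272]
tool_rot: [[0.016, 1.0, -0.002], [1.0, -0.016, 0.001], [0.0, -0.002, -1.0]]
ft_force: [0.6, -0.1, -0.3]
grip_width: 0.0589
```

```bash
python3 go.py .6431 -.0109 .066 89.1;python3 look.py r .02; python3 - <<'E'
from h import *
z=np.load('w_r.npz'); P=cloud(z['d'],z['K'],z['T']); d=z['d']
m=(P[...,2]>.127)&(P[...,2]<.15)&(P[...,1]>.03)
Q=P[m]; print(len(Q),np.median(Q[:,2]), cv2.minAreaRect((Q[:,:2]*1000).astype(np.float32)))
E
```

```text
pos [ 0.6412 -0.0083  0.1272] yaw 89.11 tilt 0.14 t 21.35 w 0.0589 F [ 0.6 -0.1 -0.3] q [-11.  36.  68.   0.  77. -10.]
shift [-0.0026  0.0021  0.0611] turn 0.0002 rows>= 2.0
bench -0.0003
[256.  18.] box [152   0 210  39] ztop 0.1136 rect [644.7  98.4] [12.2 88.7] 89.2
[255. 210.] box [142  67 227 292] ztop 0.143 rect [642.4  10.5] [129.5  86.1] 89.1
23206 0.14100534159225225 ((643.133544921875, 57.191017150878906), (55.121063232421875, 60.29218673706055), 89.20325469970703)
```

View pics/w_r.png

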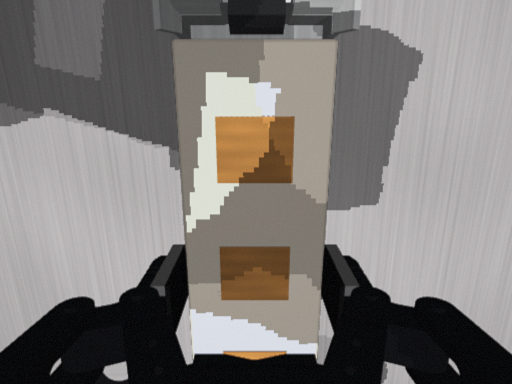

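play_rows(targets="-0.0017 0.001 0.03 0 1;-0.0017 0.001 0.04 0 1;-0.0017 0.001 0.04 0 1;-0.0017 0.001 0.04 0 1")

```text
time_s: 21.8
position: [0.6432, -0.0104, 0.089]
tool_rot: [[0.016, 1.0, 0.002], [1.0, -0.016, -0.0], [-0.0, 0.002, -1.0]]
ft_force: [0.1, 0.1, -0.6]
grip_width: 0.0593
```

```bash
python3 go.py .6431 -.0109 .066 89.1;python3 look.py s .02; python3 - <<'E'
from h import *
z=np.load('w_s.npz'); P=cloud(z['d'],z['K'],z['T']); d=z['d']
m=(P[...,2]>.093)&(P[...,2]<.105)&(P[...,1]>.03)&(P[...,1]<.086)
Q=P[m]; print(len(Q),np.median(Q[:,2]), cv2.minAreaRect((Q[:,:2]*1000).astype(np.float32)))
E
```

```text
pos [ 0.6432 -0.0104  0.089 ] yaw 89.1 tilt 0.1 t 21.8 w 0.0593 F [ 0.1  0.1 -0.6] q [-11.  38.  70.   0.  72. -11.]
shift [-0.0005 -0.0001  0.023 ] turn 0.0001 rows>= 1.0
bench -0.0003
[254. 183.] box [139   0 232 359] ztop 0.1073 rect [644.4   7.9] [127.6  86.5] 89.1
22479 0.10283374243633406 ((645.0277099609375, 56.24632263183594), (53.04161071777344, 60.57107162475586), 89.4018783569336)
```

View pics/w_s.png

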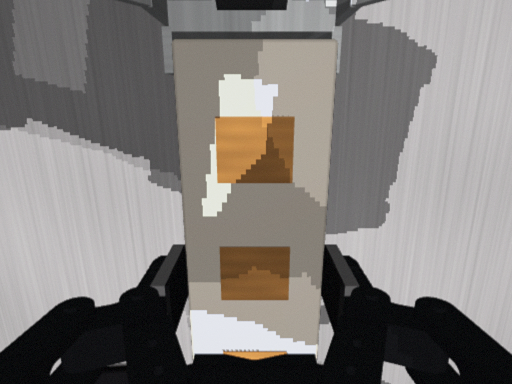

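play_rows(targets="0 -0.0007 0.01 0 1;0 -0.0007 0.018 0 1;0 -0.0007 0.022 0 1;0 -0.0007 0.0225 0 1;0 -0.0007 0.0225 0 1")

```text
time_s: 22.35
position: [0.6416, -0.0105, 0.066]
tool_rot: [[0.016, 1.0, -0.0], [1.0, -0.016, -0.0], [-0.0, -0.0, -1.0]]
ft_force: [-3.3, 0.2, 8.8]
grip_width: 0.0593
```

```bash
python3 go.py .6431 -.0109 .066 89.1
```

```text
pos [ 0.6416 -0.0105  0.066 ] yaw 89.09 tilt 0.02 t 22.35 w 0.0593 F [-3.3  0.2  8.8] q [-11.  39.  72.  -0.  69. -11.]
shift [-0.0004  0.0015  0.    ] turn -0.0002 rows>= 1.0
```

play_rows(targets="0 0 0 0 0.2;0 0 0 0 0;0 0 0 0 0;0 0 -0.03 0 0;0 0 -0.06 0 0")

```text
time_s: 22.85
position: [0.6416, -0.0105, 0.125]
tool_rot: [[0.016, 1.0, -0.002], [1.0, -0.016, 0.0], [0.0, -0.002, -1.0]]
ft_force: [0.9, 0.3, 0.4]
grip_width: 0.0855
```

play_rows(targets="-0.04 -0.03 -0.05 0 0;-0.06 -0.06 -0.1 0 0;-0.08 -0.06 -0.12 0 0;-0.08 -0.06 -0.12 0 0")

```text
time_s: 23.25
position: [0.5809, -0.0923, 0.2503]
tool_rot: [[0.019, 1.0, 0.008], [1.0, -0.019, -0.004], [-0.004, 0.008, -1.0]]
ft_force: [-0.1, 0.4, 0.8]
grip_width: 0.0859
```

```bash
python3 go.py .5085 -.2665 .2 92.8;python3 look.py t .007
```

```text
pos [ 0.5809 -0.0923  0.2503] yaw 88.93 tilt 0.5 t 23.25 w 0.0859 F [-0.1  0.4  0.8] q [-21.  25.  66.  -0.  88. -19.]
shift [-0.1753 -0.0696  0.0503] turn -0.0675 rows>= 4.0
bench -0.0003
[314. 113.] box [270   0  99 226] ztop 0.1067 rect [ 640.9 -122.7] [16.8 83.2] 89.5
[193. 236.] box [181 221  27  27] ztop 0.0094 rect [ 506.2 -185.4] [35.  32.9] 85.0
[380. 261.] box [341 236  90  67] ztop 0.128 rect [ 735.3 -199.7] [ 5.1 20.6] 62.7
[182. 260.] box [174 251  19  19] ztop 0.0089 rect [ 489.8 -220.3] [33.5 16.9] 29.5
[199. 297.] box [181 265  43  66] ztop 0.0325 rect [ 508.5 -267.1] [24.1 71.2] 2.9
[206. 342.] box [190 331  32  21] ztop 0.0091 rect [ 511.7 -348.7] [38.8 32.1] 29.5
[172. 363.] box [158 357  33  15] ztop 0.0279 rect [ 461.1 -374.8] [ 2.9 16.2] 77.2
```

View pics/w_t.png

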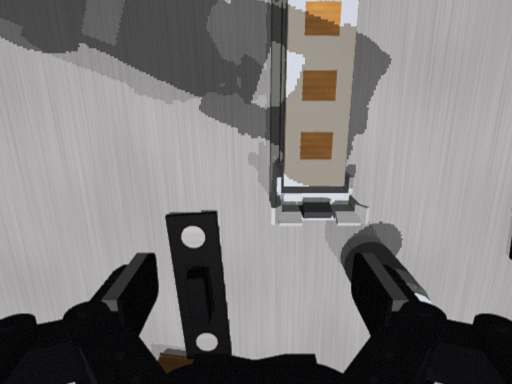

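The spacer lies between the towers. The cover's rib is at (508.5,-267), yaw 92.9. I move to the cover.

play_rows(targets="-0.175 -0.0696 0.08 -0.068 0;-0.175 -0.0696 0.08 -0.068 0;-0.175 -0.0696 0.08 -0.068 0;-0.175 -0.0696 0.08 -0.068 0;-0.175 -0.0696 0.08 -0.068 0")

```text
time_s: 23.8
position: [0.5058, -0.2662, 0.161]
tool_rot: [[-0.048, 0.999, -0.006], [0.999, 0.048, 0.004], [0.004, -0.005, -1.0]]
ft_force: [0.5, 0.6, -0.6]
grip_width: 0.0854
```

play_rows(targets="0 0 0 0 0;0 0 0 0 0")

```text
time_s: 24.0
position: [0.5089, -0.2624, 0.1649]
tool_rot: [[-0.053, 0.999, -0.0], [0.999, 0.053, 0.001], [0.001, -0.0, -1.0]]
ft_force: [0.5, 0.7, 0.3]
grip_width: 0.0856
```

```bash
python3 look.py u .015;python3 go.py .5085 -.2667 .012 92.9
```

```text
bench -0.0003
[446.  21.] box [377   0 135  45] ztop 0.0911 rect [ 628.1 -130. ] [ 2.3 51.4] 89.7
[491. 150.] box [464 113  48  78] ztop 0.0685 rect [ 695.7 -228.7] [ 7.  36.9] 16.7
[252. 187.] box [239 148  28  80] ztop 0.0328 rect [ 508.4 -266.9] [23.6 69.6] 2.3
[230. 319.] box [161 285 141  87] ztop 0.0598 rect [ 495.5 -414.5] [ 68.1 120.3] 80.6
pos [ 0.5091 -0.2622  0.1652] yaw 93.07 tilt 0.02 t 24.05 w 0.0853 F [0.1 0.4 1.1] q [-39.  27.  77.   0.  76. -42.]
shift [-0.0045 -0.0009  0.1532] turn 0.003 rows>= 4.0
```

View pics/w_u.png

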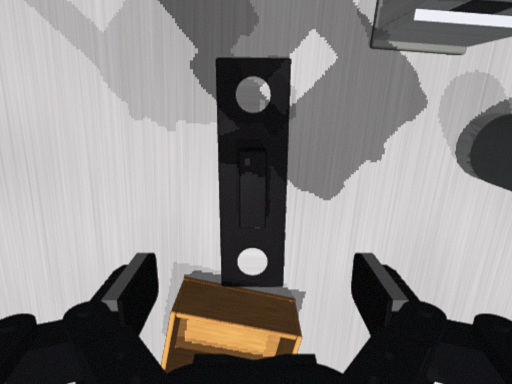

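play_rows(targets="-0.0045 -0.0008 0.045 0.006 0;-0.0045 -0.0008 0.09 0.006 0;-0.0045 -0.0008 0.13 0.006 0;-0.0045 -0.0008 0.145 0.006 0;-0.0045 -0.0008 0.145 0.006 0")

```text
time_s: 24.55
position: [0.5076, -0.2661, 0.0184]
tool_rot: [[-0.048, 0.999, -0.003], [0.999, 0.048, 0.003], [0.003, -0.003, -1.0]]
ft_force: [0.6, 0.5, 0.7]
grip_width: 0.0854
```

play_rows(targets="0 0 0.004 0 0;0 0 0.004 0 0;0 0 0.004 0 0")

```text
time_s: 24.85
position: [0.5084, -0.2681, 0.0174]
tool_rot: [[-0.046, 0.999, 0.002], [0.999, 0.046, -0.001], [-0.001, 0.002, -1.0]]
ft_force: [-0.3, -0.3, 0.4]
grip_width: 0.0851
```

```bash
python3 go.py .5085 -.2667 .012 92.8
```

```text
pos [ 0.5084 -0.2681  0.0174] yaw 92.66 tilt 0.12 t 24.85 w 0.0851 F [-0.3 -0.3  0.4] q [-40.  38.  86.   0.  56. -42.]
shift [0.0014 0.0002 0.0054] turn -0.0024 rows>= 1.0
```

play_rows(targets="0.0013 0 0.005 0 0;0.0013 0 0.005 0 0;0.0013 0 0.005 0 0.5;0.0013 0 0.005 0 0.5;0.0013 0 0.005 0 1", force=40)

```text
time_s: 25.35
position: [0.5077, -0.2668, 0.0113]
tool_rot: [[-0.046, 0.999, 0.0], [0.999, 0.046, -0.0], [-0.0, 0.0, -1.0]]
ft_force: [0.9, 0.1, -0.2]
grip_width: 0.0438
```

play_rows(targets="0 0 0 0 1;0 0 0 0 1;0 0 0 0 1;0 0 0 0 1;0 0 0 0 1")

```text
time_s: 25.85
position: [0.5078, -0.2668, 0.0114]
tool_rot: [[-0.046, 0.999, 0.0], [0.999, 0.046, -0.0], [-0.0, 0.0, -1.0]]
ft_force: [0.2, -0.6, 3.5]
grip_width: 0.023
```

```bash
python3 go.py .5085 -.2667 .012 92.8; python3 look.py v .005
```

```text
pos [ 0.5078 -0.2668  0.0114] yaw 92.63 tilt 0.03 t 25.85 w 0.023 F [ 0.2 -0.6  3.5] q [-40.  38.  87.  -0.  55. -42.]
shift [ 0.0001  0.0007 -0.0006] turn -0.0029 rows>= 1.0
bench -0.0003
[254. 156.] box [175   2 160 357] ztop 0.0326 rect [ 506.5 -266.7] [72.8 47.9] 74.3
```

View pics/w_v.png

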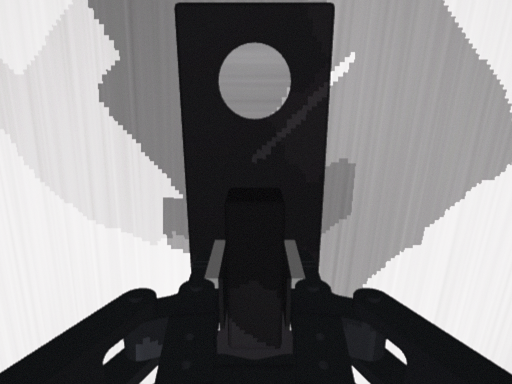

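play_rows(targets="0 0 -0.02 0 1;0 0 -0.06 0 1;0 0 -0.1 0 1;0 0 -0.15 0 1;0 0 -0.19 0 1")

```text
time_s: 26.4
position: [0.5075, -0.2665, 0.2034]
tool_rot: [[-0.046, 0.999, 0.0], [0.999, 0.046, -0.0], [-0.0, 0.0, -1.0]]
ft_force: [0.3, -0.4, -1.7]
grip_width: 0.023
```

play_rows(targets="0 0 0 0 1;0 0 0 0 1")

```text
time_s: 26.6
position: [0.5075, -0.2665, 0.201]
tool_rot: [[-0.046, 0.999, -0.0], [0.999, 0.046, 0.0], [0.0, -0.0, -1.0]]
ft_force: [0.0, -0.3, -1.5]
grip_width: 0.0233
```

```bash
python3 go.py .6431 -.0109 .2 89.1; python3 look.py x .1; cat > held.py <<'E'
import sys
from h import *
# cover plate in hand: fit in tool frame & world
z=np.load(f'w_{sys.argv[1]}.npz'); zt=float(sys.argv[2])
P=cloud(z['d'],z['K'],z['T']); s=status.observe(); R=np.array(s['tool_rot']); p=s['position']
Q=P[np.isfinite(P[...,0])]; q=(Q-p)@R
m=(abs(q[:,0]-.085)<.045)&(abs(q[:,1])<.045)&(abs(q[:,2]-zt)<.006)
r=q[m]; print('plate z tool',np.median(r[:,2]).round(4)); 
A=np.c_[r[:,:2],np.ones(len(r))]; c,*_=np.linalg.lstsq(A,r[:,2],rcond=None); print('slope deg',np.degrees(c[:2]).round(2))
print('tool rect',[np.round(v,2) for v in cv2.minAreaRect((r[:,:2]*1000).astype(np.float32))],'front',np.percentile(r[:,0],99.7).round(4))
W=Q[m]; print('world rect',[np.round(v,2) for v in cv2.minAreaRect((W[:,:2]*1000).astype(np.float32))])
E
python3 held.py x .003
```

```text
pos [ 0.5075 -0.2665  0.201 ] yaw 92.64 tilt 0.01 t 26.6 w 0.0233 F [ 0.  -0.3 -1.5] q [-40.  25.  74.   0.  81. -42.]
shift [0.249  0.1473 0.001 ] turn 0.0618 rows>= 6.0
bench -0.0003
[453.   2.] box [410   0  81   6] ztop 0.114 rect [ 614.5 -131.8] [ 1.8 21.2] 89.6
[502.   4.] box [492   0  20  10] ztop 0.1145 rect [ 659.1 -131.1] [3.8 6.1] 84.3
plate z tool 0.0025
slope deg [ 0.09 -0.13]
tool rect [array([74.58,  1.21]), array([69.16, 64.39]), np.float64(0.02)] front 0.1087
world rect [array([ 504.91, -191.68]), array([64.39, 69.17]), np.float64(2.62)]
```

View pics/w_x.png

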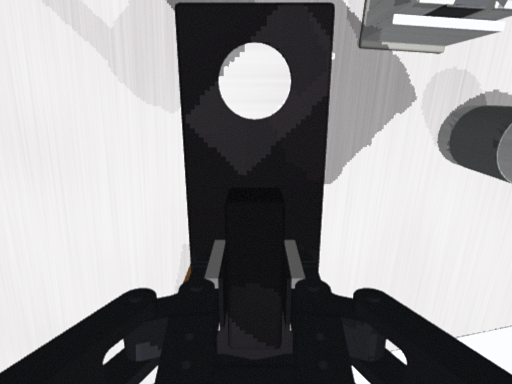

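play_rows(targets="0.25 0.147 0 0.062 1;0.25 0.147 0 0.062 1;0.25 0.147 0 0.062 1;0.25 0.147 0 0.062 1;0.25 0.147 0 0.062 1")

```text
time_s: 27.15
position: [0.6243, -0.0435, 0.1988]
tool_rot: [[0.016, 1.0, -0.004], [1.0, -0.016, 0.001], [0.001, -0.004, -1.0]]
ft_force: [0.9, -0.3, -1.9]
grip_width: 0.0235
```

```bash
python3 go.py .6419 -.0099 .16 89.1
```

```text
pos [ 0.6243 -0.0435  0.1988] yaw 89.07 tilt 0.25 t 27.15 w 0.0235 F [ 0.9 -0.3 -1.9] q [-15.  31.  64.  -0.  85. -14.]
shift [0.0339 0.0172 0.0387] turn -0.0005 rows>= 2.0
```

play_rows(targets="0.034 0.017 0 0 1;0.034 0.017 0.02 0 1;0.034 0.017 0.04 0 1;0.034 0.017 0.04 0 1;0.034 0.017 0.04 0 1")

```text
time_s: 27.65
position: [0.6415, -0.012, 0.1601]
tool_rot: [[0.016, 1.0, -0.003], [1.0, -0.016, 0.001], [0.0, -0.003, -1.0]]
ft_force: [1.2, 0.6, -1.5]
grip_width: 0.0232
```

```bash
python3 look.py y .1;python3 go.py .6419 -.0099 .117 89.1; python3 held.py y .0025; python3 - <<'E'
from h import *
z=np.load('w_y.npz'); P=cloud(z['d'],z['K'],z['T']); m=(P[...,2]>.109)&(P[...,2]<.119)
Q=P[m]; print('tower',len(Q),cv2.minAreaRect((Q[:,:2]*1000).astype(np.float32)))
E
```

```text
bench -0.0003
[255. 108.] box [170   0 172 267] ztop 0.1577 rect [643.2  38.9] [117.   64.2] 89.2
[254. 345.] box [217 321  76  38] ztop 0.1573 rect [641.6 -62.5] [24.4 40.4] 89.2
pos [ 0.642  -0.0121  0.1612] yaw 89.06 tilt 0.03 t 27.7 w 0.0229 F [-0.3 -0.6 -1.3] q [-12.  34.  65.  -0.  81. -11.]
shift [ 0.0022 -0.0001  0.0442] turn -0.0007 rows>= 1.0
plate z tool 0.0046
slope deg [-0.   0.1]
tool rect [array([74.81,  0.43]), array([69.61, 64.44]), np.float64(0.02)] front 0.1092
world rect [array([643.62,  62.65]), array([69.61, 64.44]), np.float64(89.04)]
tower 607 ((644.7171020507812, 100.67958068847656), (16.202383041381836, 88.4649658203125), 89.07421875)
```

View pics/w_y.png

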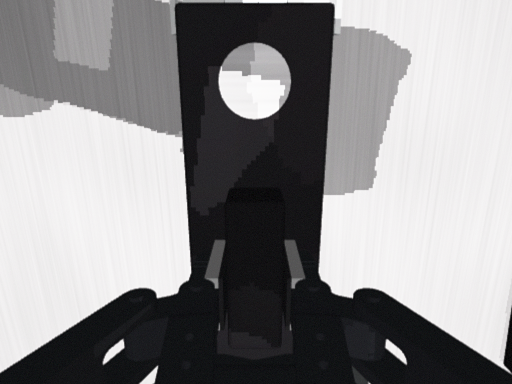

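play_rows(targets="0.0016 0.0006 0.02 0 1;0.0016 0.0006 0.035 0 1;0.0016 0.0006 0.035 0 1;0.0016 0.0006 0.035 0 1")

```text
time_s: 28.1
position: [0.6429, -0.0106, 0.1272]
tool_rot: [[0.016, 1.0, 0.001], [1.0, -0.016, -0.0], [-0.0, 0.001, -1.0]]
ft_force: [0.1, 0.4, -0.9]
grip_width: 0.0231
```

```bash
python3 look.py z .1;python3 go.py .6426 -.0105 .117 89.1; python3 held.py z .0025; python3 - <<'E'
from h import *
p,d,K,T=cap('scene'); save(cv2.resize(p[170:290,170:310],None,fx=5,fy=5),'sc_z.png')
E
```

```text
bench -0.0003
[254. 149.] box [148   0 209 359] ztop 0.1481 rect [645.9 -10.2] [47.8 72.5] 17.7
pos [ 0.6431 -0.0106  0.1276] yaw 89.07 tilt 0.12 t 28.15 w 0.0232 F [ 0.5 -0.6 -1.1] q [-11.  36.  67.   0.  77. -11.]
shift [ 0.0001 -0.0005  0.0106] turn -0.0006 rows>= 1.0
plate z tool 0.0039
slope deg [-0.01  0.03]
tool rect [array([74.69,  0.64]), array([69.36, 64.46]), np.float64(0.03)] front 0.109
world rect [array([644.97,  64.08]), array([69.36, 64.46]), np.float64(89.04)]
```

View pics/w_z.png

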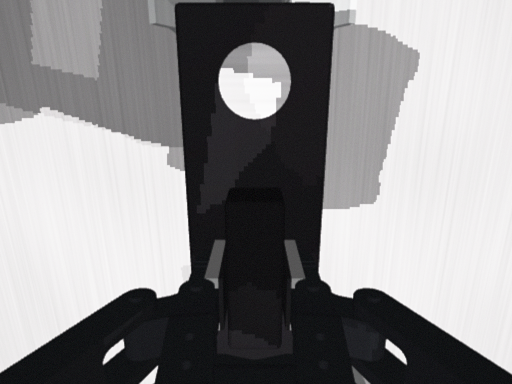

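View pics/sc_z.png

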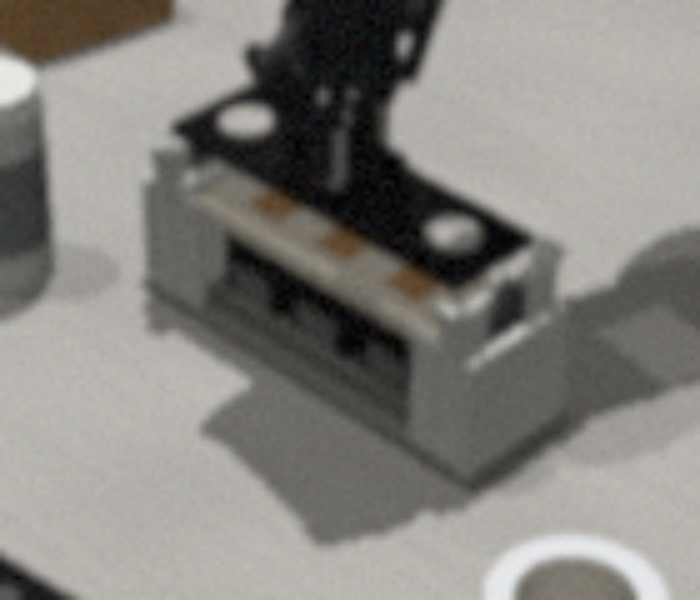

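play_rows(targets="0.0003 -0.0005 0.004 0 1;0.0003 -0.0005 0.008 0 1;0.0003 -0.0005 0.01 0 1;0.0003 -0.0005 0.01 0 1")

```text
time_s: 28.6
position: [0.6419, -0.0099, 0.1158]
tool_rot: [[0.016, 1.0, -0.001], [1.0, -0.016, 0.0], [0.0, -0.001, -1.0]]
ft_force: [-0.1, 0.1, -0.8]
grip_width: 0.0228
```

```bash
python3 go.py .6426 -.0105 .1135 89.1
```

```text
pos [ 0.6419 -0.0099  0.1158] yaw 89.08 tilt 0.05 t 28.6 w 0.0228 F [-0.1  0.1 -0.8] q [-11.  36.  68.  -0.  75. -11.]
shift [-0.0006  0.0008  0.0023] turn -0.0003 rows>= 1.0
```

play_rows(targets="0 0 0.002 0 1;0 0 0.002 0 1;0 0 0.002 0 1")

```text
time_s: 28.9
position: [0.6421, -0.0101, 0.1143]
tool_rot: [[0.016, 1.0, 0.0], [1.0, -0.016, -0.0], [-0.0, 0.0, -1.0]]
ft_force: [-0.1, -0.9, -2.1]
grip_width: 0.0233
```

```bash
python3 go.py .6426 -.0105 .1135 89.1
```

```text
pos [ 0.6421 -0.0101  0.1143] yaw 89.08 tilt 0.02 t 28.9 w 0.0233 F [-0.1 -0.9 -2.1] q [-11.  36.  69.  -0.  75. -11.]
shift [-0.0004  0.0005  0.0008] turn -0.0004 rows>= 1.0
```

play_rows(targets="0 0 0.001 0 1;0 0 0.001 0 1;0 0 0.001 0 1")

```text
time_s: 29.2
position: [0.6422, -0.0102, 0.1135]
tool_rot: [[0.016, 1.0, 0.001], [1.0, -0.016, -0.0], [-0.0, 0.001, -1.0]]
ft_force: [0.4, -2.8, 2.3]
grip_width: 0.023
```

```bash
for i in 1 2 3; do python3 go.py .6426 -.0105 .1135 89.1|head -1; done; python3 look.py aa .1;python3 held.py aa .0025
```

```text
pos [ 0.6422 -0.0102  0.1135] yaw 89.07 tilt 0.04 t 29.2 w 0.023 F [ 0.4 -2.8  2.3] q [-11.  36.  69.  -0.  75. -11.]
pos [ 0.6422 -0.0102  0.1135] yaw 89.07 tilt 0.04 t 29.2 w 0.023 F [ 0.4 -2.8  2.3] q [-11.  36.  69.  -0.  75. -11.]
pos [ 0.6422 -0.0102  0.1135] yaw 89.07 tilt 0.04 t 29.2 w 0.023 F [ 0.4 -2.8  2.3] q [-11.  36.  69.  -0.  75. -11.]
bench -0.0003
[254. 151.] box [140   0 229 359] ztop 0.1346 rect [645.2  -9.6] [47.8 71.9] 17.5
plate z tool 0.0031
slope deg [-0.24 -0.02]
tool rect [array([75.32,  0.57]), array([70.63, 88.4 ]), np.float64(0.0)] front 0.1104
world rect [array([643.97,  65.13]), array([70.63, 88.4 ]), np.float64(89.07)]
```

play_rows(targets="-0.0004 0 0 0 0.85;-0.0004 0 0 0 0.7;-0.0004 0 0 0 0.5;-0.0004 0 0 0 0.3;-0.0004 0 0 0 0.3")

```text
time_s: 29.75
position: [0.642, -0.0103, 0.1131]
tool_rot: [[0.016, 1.0, -0.0], [1.0, -0.016, 0.0], [0.0, -0.0, -1.0]]
ft_force: [0.4, -0.2, -0.9]
grip_width: 0.0598
```

play_rows(targets="0 0 -0.02 0 0.2;0 0 -0.06 0 0;0 0 -0.1 0 0;0 0 -0.14 0 0;0 0 -0.14 0 0")

```text
time_s: 30.25
position: [0.6435, -0.0105, 0.2594]
tool_rot: [[0.016, 1.0, 0.011], [1.0, -0.016, -0.002], [-0.002, 0.011, -1.0]]
ft_force: [-0.0, 0.1, -0.1]
grip_width: 0.0853
```

```bash
python3 look.py ab .09; python3 go.py .5 .3 .3 99; python3 - <<'E'
from h import *
z=np.load('w_ab.npz'); P=cloud(z['d'],z['K'],z['T']).reshape(-1,3); P=P[np.isfinite(P[:,0])]
t=np.radians(-0.9); c=np.array([.6431,-.0109])
Q=P.copy(); Q[:,:2]=(P[:,:2]-c)@np.array([[np.cos(t),-np.sin(t)],[np.sin(t),np.cos(t)]])
for y in (-80,-60,60,80):
    m=(abs(Q[:,1]*1000-y)<8)&(abs(Q[:,0])<.025); print('y',y,'z',np.median(Q[m,2]).round(4),m.sum())
p,d,K,T=cap('scene'); save(cv2.resize(p[170:290,170:310],None,fx=5,fy=5),'sc_ab.png')
E
```

```text
bench -0.0003
[251. 159.] box [196  34 110 265] ztop 0.1335 rect [642.9 -10.7] [69.4 23.8] 89.7
[328. 349.] box [298 330  56  42] ztop 0.1299 rect [ 723.8 -198.4] [13.4 31.4] 64.9
pos [ 0.6427 -0.0104  0.256 ] yaw 89.09 tilt 0.33 t 30.3 w 0.0857 F [-0.5  0.2 -0.2] q [-11.  31.  55.   0.  94. -11.]
shift [ 0.3081 -0.1474 -0.0452] turn -0.1729 rows>= 7.0
y -80 z 0.1096 743
y -60 z 0.1093 794
y 60 z 0.1096 1171
y 80 z 0.11 1230
```

View pics/w_ab.png

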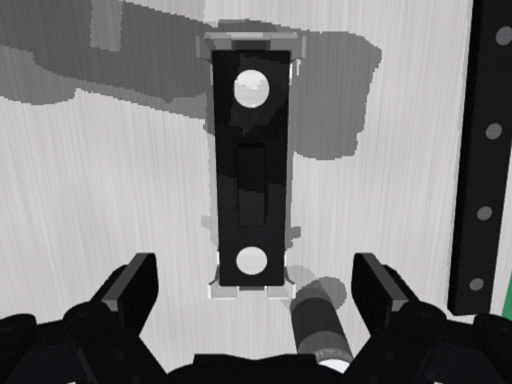

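View pics/sc_ab.png

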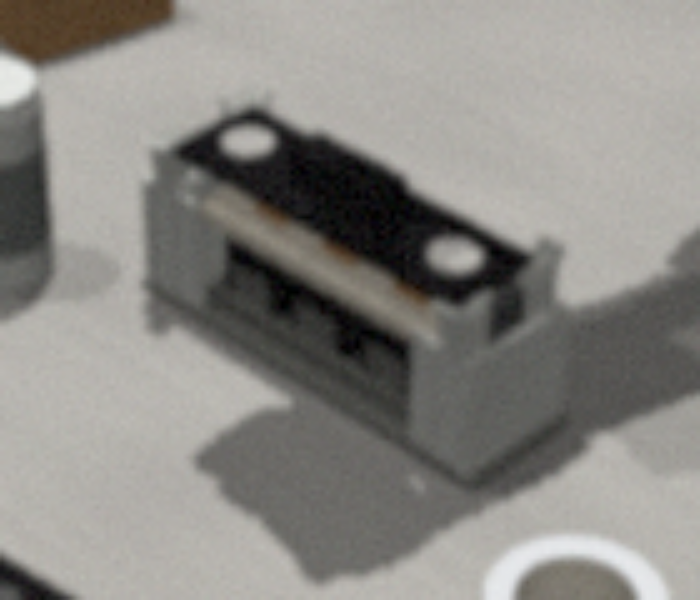

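The cover rests level on both latches. Its top is at 0.1095 and its centre at (642.9,-10.7). I move over to the seating tool.

play_rows(targets="0.3 -0.13 -0.03 -0.16 0;0.3 -0.13 -0.03 -0.16 0;0.3 -0.13 -0.03 -0.16 0;0.3 -0.13 -0.03 -0.16 0;0.3 -0.13 -0.03 -0.16 0")

```text
time_s: 30.85
position: [0.5452, 0.2212, 0.2745]
tool_rot: [[-0.143, 0.99, -0.003], [0.99, 0.143, -0.001], [-0.0, -0.003, -1.0]]
ft_force: [0.6, 0.0, 0.3]
grip_width: 0.0856
```

```bash
python3 go.py .5 .38 .28 99
```

```text
pos [0.5452 0.2212 0.2745] yaw 98.24 tilt 0.18 t 30.85 w 0.0856 F [0.6 0.  0.3] q [11. 24. 63.  0. 93.  2.]
shift [ 0.1637 -0.022  -0.0055] turn -0.0133 rows>= 4.0
```

play_rows(targets="0.163 -0.022 -0.02 -0.013 0;0.163 -0.022 -0.02 -0.013 0;0.163 -0.022 -0.02 -0.013 0;0.163 -0.022 -0.02 -0.013 0;0.163 -0.022 -0.02 -0.013 0")

```text
time_s: 31.35
position: [0.5005, 0.3795, 0.2944]
tool_rot: [[-0.16, 0.987, -0.002], [0.987, 0.16, -0.001], [-0.001, -0.002, -1.0]]
ft_force: [-0.7, -0.3, -0.6]
grip_width: 0.0853
```

```bash
python3 look.py ac .022; python3 look.py ac .006;python3 - <<'E'
from h import *
z=np.load('w_ac.npz'); P=cloud(z['d'],z['K'],z['T'])
for lo,hi in [(.002,.008),(.010,.0165),(.017,.024),(.108,.119)]:
    m=(P[...,2]>lo)&(P[...,2]<hi)&(P[...,0]>.39)&(P[...,0]<.56)&(P[...,1]>.368)&(P[...,1]<.51)
    Q=P[m]; print(lo,len(Q),cv2.minAreaRect((Q[:,:2]*1000).astype(np.float32)))
E
```

```text
bench -0.0003
[236. 111.] box [221  94  33  35] ztop 0.1147 rect [473.  433.8] [25.8 28.7] 9.2
[425. 275.] box [388 252  63  55] ztop 0.0457 rect [758.4 258.5] [47.4 90.1] 56.2
[325. 353.] box [294 338  58  34] ztop 0.0668 rect [652.7 117.1] [ 3.1 42.6] 89.3
bench -0.0003
[211. 115.] box [190  79  64  75] ztop 0.0147 rect [454.  418.8] [77.2 90.3] 9.0
[268.  96.] box [255  79  17  48] ztop 0.0148 rect [501.9 443.8] [19.4 56.1] 10.0
[238. 109.] box [218  92  42  36] ztop 0.1146 rect [472.8 433.4] [25.6 29.7] 9.1
[422. 272.] box [381 246  70  61] ztop 0.0455 rect [757.8 257.2] [48.8 89.8] 55.3
[501. 295.] box [484 270  28  50] ztop 0.0209 rect [887.3 229.7] [30.5 79. ] 20.4
[322. 347.] box [290 328  62  44] ztop 0.0666 rect [653.1 117.1] [ 3.3 44.8] 87.7
0.002 3434 ((476.52655029296875, 438.4906921386719), (162.44705200195312, 137.18267822265625), 2.304389238357544)
0.01 979 ((465.4212951660156, 420.2208557128906), (99.4389419555664, 90.1520004272461), 9.951445579528809)
0.017 401 ((472.9278259277344, 434.1595458984375), (49.93727111816406, 35.49964904785156), 9.307576179504395)
0.108 864 ((472.7286071777344, 433.3627014160156), (25.74637794494629, 29.726791381835938), 9.089424133300781)
```

View pics/w_ac.png

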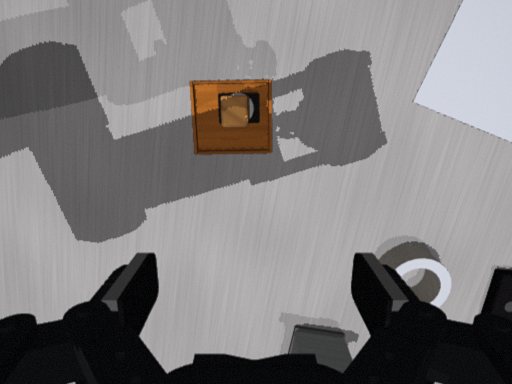

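The tool's handle is at (472.8,433.6) with yaw 9.2°, and the tool tray is centred at (465.4,420.2). I move over it and grip.

```bash
python3 go.py .4726 .4336 .18 99.2
```

```text
pos [0.5017 0.377  0.2947] yaw 98.98 tilt 0.14 t 31.45 w 0.0856 F [-0.1 -0.6  0.1] q [26. 28. 53. -0. 99. 17.]
shift [ 0.0606 -0.0197  0.1147] turn -0.0039 rows>= 3.0
```

play_rows(targets="0.0606 -0.0195 0.03 -0.004 0;0.0606 -0.0195 0.06 -0.004 0;0.0606 -0.0195 0.115 -0.004 0;0.0606 -0.0195 0.115 -0.004 0;0.0606 -0.0195 0.115 -0.004 0")

```text
time_s: 31.95
position: [0.4737, 0.4332, 0.1809]
tool_rot: [[-0.158, 0.987, -0.002], [0.987, 0.158, -0.001], [-0.001, -0.002, -1.0]]
ft_force: [-0.5, 0.6, 0.1]
grip_width: 0.0856
```

```bash
python3 look.py ad .1;python3 go.py .4726 .4336 .07 99.2
```

```text
bench -0.0003
[252. 206.] box [233 183  39  46] ztop 0.1146 rect [472.7 434.1] [25.6 29.6] 9.9
pos [0.4743 0.4338 0.1829] yaw 99.12 tilt 0.12 t 32.0 w 0.0855 F [0.5 0.3 1.3] q [32. 33. 63. -0. 84. 23.]
shift [ 0.     -0.0019  0.1129] turn -0.0015 rows>= 3.0
```

View pics/w_ad.png

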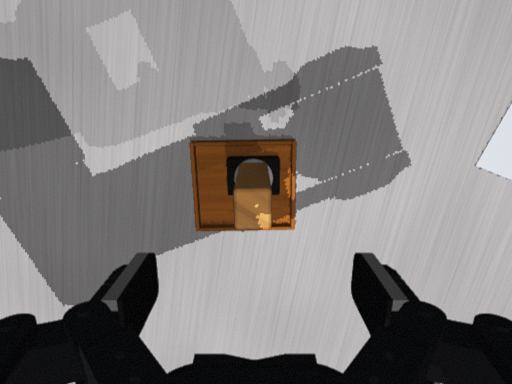

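play_rows(targets="0 -0.001 0.04 -0.002 0;0 -0.001 0.08 -0.002 0;0 -0.001 0.112 -0.002 0;0 -0.001 0.112 -0.002 0;0 -0.001 0.112 -0.002 0")

```text
time_s: 32.5
position: [0.4735, 0.4347, 0.0719]
tool_rot: [[-0.161, 0.987, 0.003], [0.987, 0.161, 0.002], [0.001, 0.004, -1.0]]
ft_force: [0.2, -0.3, 0.1]
grip_width: 0.0854
```

play_rows(targets="0 0 0 0 0.5;0 0 0 0 0.5;0 0 0 0 1;0 0 0 0 1;0 0 0 0 1", force=80)

```text
time_s: 33.0
position: [0.4721, 0.4347, 0.0699]
tool_rot: [[-0.162, 0.987, 0.001], [0.987, 0.162, 0.001], [0.001, 0.001, -1.0]]
ft_force: [-1.4, 0.5, 4.9]
grip_width: 0.0249
```

play_rows(targets="0 0 0 0 1;0 0 0 0 1;0 0 0 0 1;0 0 0 0 1")

```text
time_s: 33.4
position: [0.4721, 0.4347, 0.0699]
tool_rot: [[-0.162, 0.987, 0.001], [0.987, 0.162, 0.001], [0.001, 0.001, -1.0]]
ft_force: [-0.6, 0.1, 5.3]
grip_width: 0.0252
```

```bash
python3 go.py .4726 .4336 .07 99.2
```

```text
pos [0.4721 0.4347 0.0699] yaw 99.34 tilt 0.09 t 33.4 w 0.0252 F [-0.6  0.1  5.3] q [32. 39. 72.  0. 69. 23.]
shift [-0.0012  0.0003 -0.0001] turn 0.0025 rows>= 1.0
```

The tool is gripped at 25 mm. I lift and go to the +y press mark.

play_rows(targets="0 0 -0.03 0 1;0 0 -0.08 0 1;0 0 -0.13 0 1;0 0 -0.18 0 1;0 0 -0.18 0 1")

```text
time_s: 33.9
position: [0.4732, 0.4355, 0.2563]
tool_rot: [[-0.163, 0.987, 0.011], [0.987, 0.162, 0.007], [0.005, 0.012, -1.0]]
ft_force: [-0.7, 0.1, -2.1]
grip_width: 0.0249
```

```bash
python3 go.py .6440 .0700 .25 89.2; python3 look.py ae .1
```

```text
pos [0.4732 0.4355 0.2563] yaw 99.35 tilt 0.73 t 33.9 w 0.0249 F [-0.7  0.1 -2.1] q [32. 30. 56. -0. 93. 23.]
shift [-0.3884  0.109   0.0057] turn 0.1772 rows>= 9.0
bench -0.0003
```

View pics/w_ae.png

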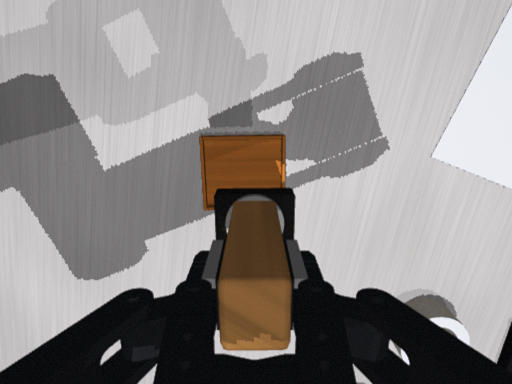

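play_rows(targets="-0.2 0.056 0 0.09 1;-0.2 0.056 0 0.09 1;-0.2 0.056 0 0.09 1;-0.2 0.056 0 0.09 1;-0.2 0.056 0 0.09 1")

```text
time_s: 34.45
position: [0.5609, 0.2413, 0.2463]
tool_rot: [[-0.067, 0.998, -0.004], [0.998, 0.067, -0.002], [-0.002, -0.004, -1.0]]
ft_force: [0.2, 0.4, -2.4]
grip_width: 0.0251
```

```bash
python3 go.py .6440 .0700 .25 89.2
```

```text
pos [0.5609 0.2413 0.2463] yaw 93.87 tilt 0.27 t 34.45 w 0.0251 F [ 0.2  0.4 -2.4] q [12. 28. 62. -0. 90.  8.]
shift [-0.1765  0.0713 -0.0036] turn 0.0815 rows>= 4.0
```

play_rows(targets="-0.1765 0.0705 0 0.0815 1;-0.1765 0.0705 0 0.0815 1;-0.1765 0.0705 0 0.0815 1;-0.1765 0.0705 0 0.0815 1;-0.1765 0.0705 0 0.0815 1")

```text
time_s: 34.95
position: [0.6438, 0.0709, 0.2458]
tool_rot: [[0.014, 1.0, -0.004], [1.0, -0.014, -0.001], [-0.001, -0.004, -1.0]]
ft_force: [-0.8, 1.2, -2.5]
grip_width: 0.0254
```

play_rows(targets="0 0 0.03 0 1;0 0 0.04 0 1;0 0 0.04 0 1")

```text
time_s: 35.25
position: [0.6415, 0.0761, 0.2062]
tool_rot: [[0.008, 1.0, -0.006], [1.0, -0.008, 0.001], [0.0, -0.006, -1.0]]
ft_force: [0.2, 0.8, -1.8]
grip_width: 0.0253
```

```bash
python3 go.py .6440 .0700 .19 89.2;python3 look.py af .1; python3 - <<'E'
from h import *
p,d,K,T=cap('scene'); save(cv2.resize(p[140:290,170:310],None,fx=4,fy=4),'sc_af.png')
E
```

```text
pos [0.6415 0.0761 0.2062] yaw 89.56 tilt 0.35 t 35.25 w 0.0253 F [ 0.2  0.8 -1.8] q [-4. 33. 60.  0. 88. -3.]
shift [-0.0061  0.0027  0.0162] turn 0.0062 rows>= 1.0
bench -0.0003
[214. 162.] box [198 153  40  25] ztop 0.115 rect [614.7 102.1] [17.6 28.2] 89.3
[259. 190.] box [214 155  88  85] ztop 0.1567 rect [642.   78.1] [31.3 50.2] 89.6
[302. 163.] box [280 154  40  25] ztop 0.1149 rect [674.7 101.1] [17.6 28. ] 88.9
[258. 352.] box [221 341  72  18] ztop 0.1337 rect [642.7 -43.3] [ 3.7 23. ] 88.9
```

View pics/w_af.png

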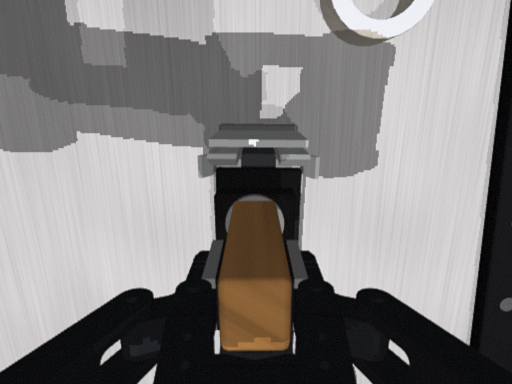

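View pics/sc_af.png

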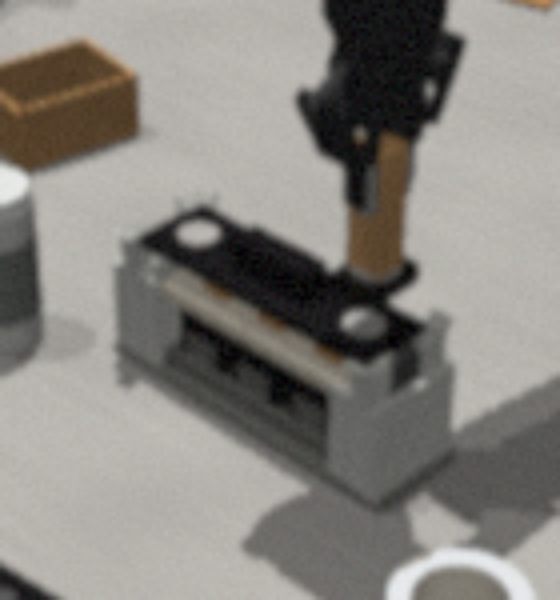

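The pad is level and about 7 mm too far along +y. I correct that and press.

play_rows(targets="-0.0066 0.0026 0.01 0.006 1;-0.0066 0.0026 0.022 0.006 1;-0.0066 0.0026 0.025 0.006 1;-0.0066 0.0026 0.025 0.006 1")

```text
time_s: 35.75
position: [0.645, 0.0687, 0.1831]
tool_rot: [[0.015, 1.0, -0.002], [1.0, -0.015, 0.0], [0.0, -0.002, -1.0]]
ft_force: [-0.4, -0.3, -3.3]
grip_width: 0.0254
```

```bash
python3 go.py .6443 .0695 .165 89.2;python3 look.py ag .1
```

```text
pos [0.645  0.0687 0.1831] yaw 89.16 tilt 0.1 t 35.75 w 0.0254 F [-0.4 -0.3 -3.3] q [-4. 34. 62.  0. 85. -4.]
shift [ 0.0008 -0.0006  0.0181] turn -0.0006 rows>= 1.0
bench -0.0003
[203. 158.] box [184 148  45  27] ztop 0.1149 rect [614.8 102.2] [28.1 17.4] 0.5
[301. 158.] box [276 148  45  27] ztop 0.1149 rect [674.8 101.2] [17.2 28.4] 88.4
[252. 192.] box [205 150  96  96] ztop 0.1483 rect [646.   81.4] [ 3.6 25.9] 88.7
[249. 350.] box [214 330  79  29] ztop 0.1341 rect [642.9 -32.7] [ 8.9 23.5] 88.8
```

play_rows(targets="0 0 0.006 0 1;0 0 0.010 0 1;0 0 0.014 0 1;0 0 0.018 0 1;0 0 0.018 0 1")

```text
time_s: 36.3
position: [0.6453, 0.0685, 0.1655]
tool_rot: [[0.015, 1.0, -0.0], [1.0, -0.015, -0.0], [-0.0, -0.0, -1.0]]
ft_force: [0.4, 0.0, -2.4]
grip_width: 0.0251
```

```bash
python3 go.py .6443 .0695 .156 89.2
```

```text
pos [0.6453 0.0685 0.1655] yaw 89.16 tilt 0.01 t 36.3 w 0.0251 F [ 0.4  0.  -2.4] q [-4. 35. 63. -0. 82. -4.]
shift [ 0.001  -0.001   0.0095] turn -0.0006 rows>= 1.0
```

```bash
python3 look.py ah .1; python3 - <<'E'
from h import *
p,d,K,T=cap('scene'); save(cv2.resize(p[140:290,170:310],None,fx=4,fy=4),'sc_ah.png')
E
```

```text
bench -0.0003
[198. 163.] box [178 151  49  31] ztop 0.1149 rect [614.7 102.4] [28.6 17.5] 1.4
[251. 156.] box [231 150  42  14] ztop 0.105 rect [644.8 105.6] [ 8.5 25.8] 89.4
[304. 163.] box [277 151  49  31] ztop 0.1148 rect [674.8 102.7] [16.4 30.4] 76.5
[254. 209.] box [214 188  81  52] ztop 0.1554 rect [646.4  81.3] [ 3.4 25.9] 88.2
[253. 349.] box [214 330  81  29] ztop 0.1281 rect [643.  -22.1] [ 7.9 23.7] 87.0
```

View pics/w_ah.png

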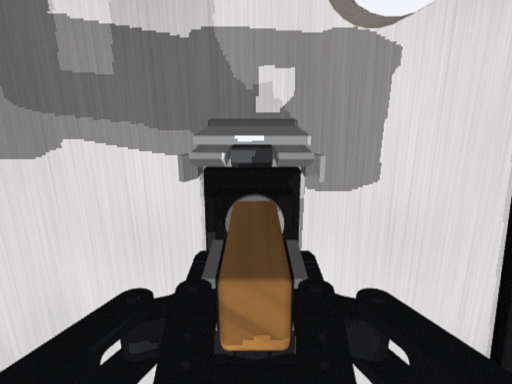

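View pics/sc_ah.png

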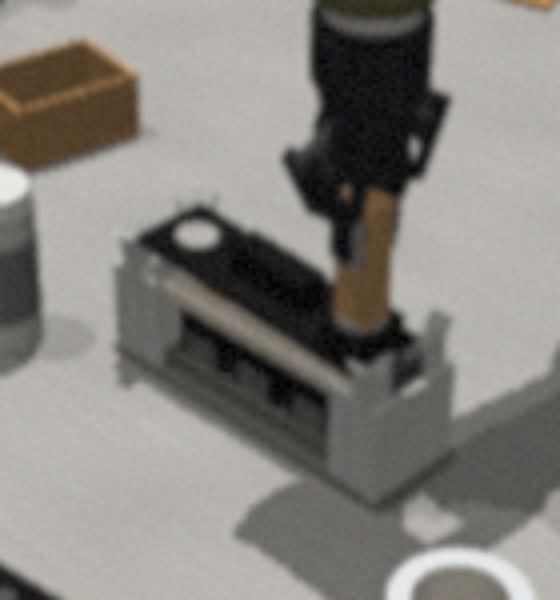

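The +y end has moved down with the tool. I continue to home height.

play_rows(targets="0 0 0.003 0 1;0 0 0.006 0 1;0 0 0.006 0 1")

```text
time_s: 36.7
position: [0.6451, 0.0688, 0.1596]
tool_rot: [[0.014, 1.0, -0.001], [1.0, -0.014, 0.0], [0.0, -0.001, -1.0]]
ft_force: [-0.4, 0.3, -2.5]
grip_width: 0.0255
```

play_rows(targets="0 0 0.002 0 1;0 0 0.0035 0 1;0 0 0.0045 0 1;0 0 0.0045 0 1")

```text
time_s: 37.1
position: [0.6453, 0.0689, 0.1587]
tool_rot: [[0.014, 1.0, 0.003], [1.0, -0.014, -0.0], [-0.0, 0.003, -1.0]]
ft_force: [-5.8, 1.3, 16.9]
grip_width: 0.0252
```

```bash
python3 go.py .6443 .0695 .156 89.2;python3 look.py ai .07
```

```text
pos [0.6453 0.0689 0.1587] yaw 89.19 tilt 0.16 t 37.1 w 0.0252 F [-5.8  1.3 16.9] q [-4. 35. 64. -0. 81. -4.]
shift [ 0.0006 -0.001   0.0027] turn -0.0001 rows>= 1.0
bench -0.0003
[251. 140.] box [191 135 121  11] ztop 0.0828 rect [644.8 114.1] [ 5.8 79.6] 89.1
[251. 187.] box [175 147 153 103] ztop 0.1469 rect [646.2  81.6] [ 3.4 25.8] 89.6
[253. 349.] box [214 330  81  29] ztop 0.1219 rect [643.1 -21.3] [23.4  7.1] 0.3
```

View pics/w_ai.png

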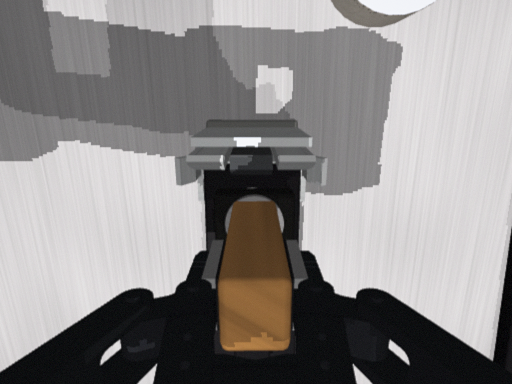

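play_rows(targets="0 0 0.001 0 1;0 0 0.0015 0 1;0 0 0.0015 0 1")

```text
time_s: 37.45
position: [0.6453, 0.0689, 0.1582]
tool_rot: [[0.014, 1.0, 0.004], [1.0, -0.014, -0.001], [-0.0, 0.004, -1.0]]
ft_force: [-8.5, 1.2, 22.8]
grip_width: 0.025
```

play_rows(targets="0 0 -0.03 0 1;0 0 -0.04 0 1;0 0 -0.04 0 1;0 0 -0.04 0 1")

```text
time_s: 37.85
position: [0.6449, 0.0687, 0.1927]
tool_rot: [[0.015, 1.0, -0.002], [1.0, -0.015, 0.0], [0.0, -0.002, -1.0]]
ft_force: [-0.2, -0.1, -2.3]
grip_width: 0.0249
```

```bash
cat > cov.py <<'E'
from h import *
t=np.radians(-0.9); c=np.array([.6431,-.0109])
for n in ('scene','side','wrist'):
    p,d,K,T=cap(n)
    if n!='wrist': save(cv2.resize(p[130:290,150:330] if n=='scene' else p[150:270,210:350],None,fx=4,fy=4),f'cov_{n}.png')
    P=cloud(d,K,T).reshape(-1,3); P=P[np.isfinite(P[:,0])]
    Q=P.copy(); Q[:,:2]=(P[:,:2]-c)@np.array([[np.cos(t),-np.sin(t)],[np.sin(t),np.cos(t)]])
    out=[]
    for y in (-95,-80,-50,50,80,95):
        m=(abs(Q[:,1]*1000-y)<6)&(abs(Q[:,0])<.025)&(Q[:,2]<.125)&(Q[:,2]>.07); out.append((y,round(float(np.median(Q[m,2])),4) if m.sum()>5 else None,int(m.sum())))
    print(n,out)
E
python3 cov.py; python3 go.py .642 -.09 .2 89.2
```

```text
scene [(-95, 0.1028, 42), (-80, 0.1024, 51), (-50, 0.1007, 25), (50, 0.0947, 38), (80, 0.0931, 46), (95, 0.0929, 28)]
side [(-95, 0.1014, 53), (-80, 0.1005, 58), (-50, 0.0987, 52), (50, 0.093, 18), (80, 0.0918, 37), (95, 0.0908, 33)]
wrist [(-95, None, 0), (-80, None, 0), (-50, None, 1), (50, None, 0), (80, None, 0), (95, 0.0906, 1029)]
pos [0.6449 0.0686 0.1925] yaw 89.16 tilt 0.15 t 38.0 w 0.0255 F [-0.5 -2.1 -2.9] q [-4. 33. 61.  0. 86. -4.]
shift [-0.1587 -0.0006 -0.0075] turn -0.0006 rows>= 4.0
```

View pics/cov_scene.png

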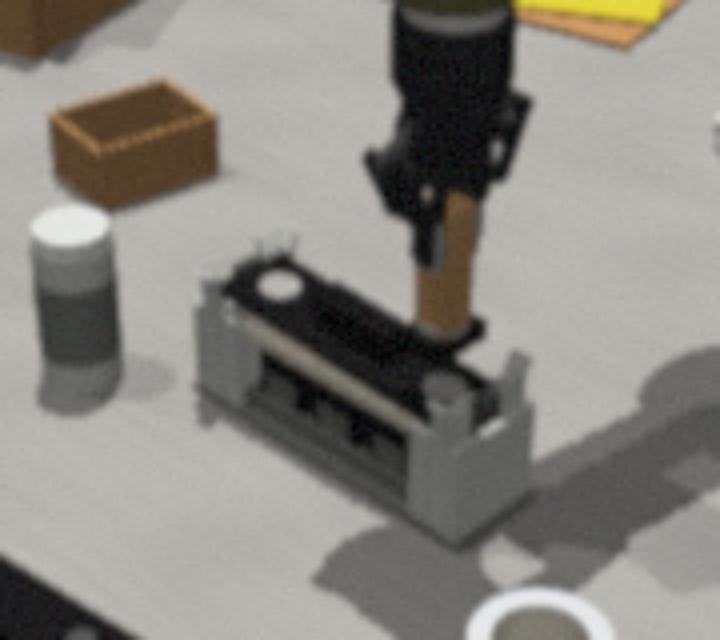

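The +y end stays home at 0.0908. Now the -y end, which is at about 0.100.

play_rows(targets="-0.04 0 -0.03 0 1;-0.09 0 -0.03 0 1;-0.13 0 -0.03 0 1;-0.159 -0.0005 -0.03 0 1;-0.159 -0.0005 -0.03 0 1")

```text
time_s: 38.5
position: [0.6421, -0.0942, 0.2228]
tool_rot: [[0.019, 1.0, -0.002], [1.0, -0.019, -0.0], [-0.0, -0.002, -1.0]]
ft_force: [0.1, 0.8, -2.8]
grip_width: 0.0251
```

play_rows(targets="0 0 0.02 0 1;0 0 0.04 0 1;0 0 0.04 0 1;0 0 0.04 0 1")

```text
time_s: 38.9
position: [0.6426, -0.0898, 0.1841]
tool_rot: [[0.014, 1.0, -0.001], [1.0, -0.014, 0.0], [0.0, -0.001, -1.0]]
ft_force: [-0.2, -0.3, -3.6]
grip_width: 0.0251
```

```bash
python3 go.py .642 -.0905 .165 89.2;python3 look.py aj .07; python3 cov.py
```

```text
pos [ 0.6426 -0.0898  0.1841] yaw 89.2 tilt 0.04 t 38.9 w 0.0251 F [-0.2 -0.3 -3.6] q [-18.  34.  62.   0.  85. -18.]
shift [-0.0007 -0.0005  0.0191] turn -0.0 rows>= 1.0
bench -0.0003
[253. 113.] box [190   0 125 259] ztop 0.1345 rect [643.5 -87.9] [31.2 50.1] 89.2
[361. 377.] box [354 367  18  17] ztop 0.1305 rect [ 719.7 -217.9] [ 8.6 21.2] 39.6
scene [(-95, 0.1018, 22), (-80, 0.1027, 46), (-50, 0.0998, 32), (50, 0.0951, 52), (80, 0.0937, 44), (95, 0.0932, 31)]
side [(-95, 0.1014, 78), (-80, 0.1006, 41), (-50, None, 5), (50, 0.0937, 13), (80, 0.0916, 14), (95, None, 2)]
wrist [(-95, None, 0), (-80, None, 0), (-50, 0.0985, 1216), (50, 0.0931, 1143), (80, None, 0), (95, None, 0)]
```

View pics/w_aj.png

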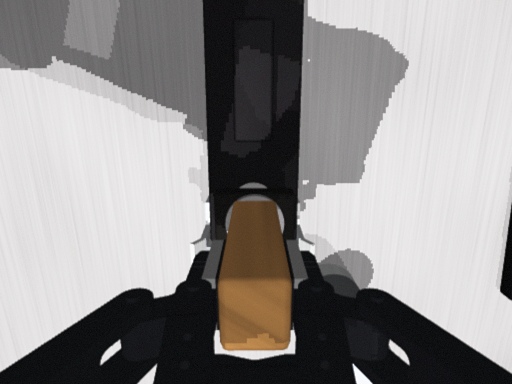

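View pics/cov_scene.png

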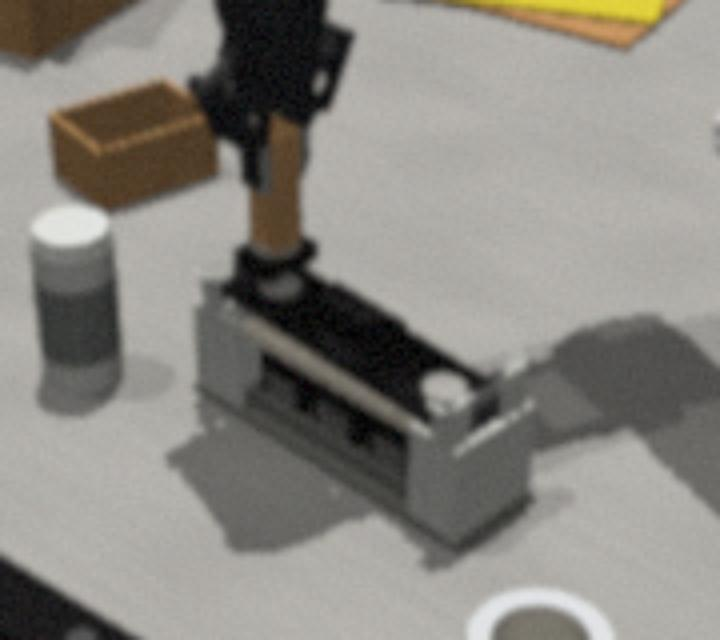

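play_rows(targets="0 0 0.01 0 1;0 0 0.016 0 1;0 0 0.02 0 1;0 0 0.024 0 1;0 0 0.026 0 1")

```text
time_s: 39.6
position: [0.6424, -0.0904, 0.1576]
tool_rot: [[0.015, 1.0, -0.0], [1.0, -0.015, 0.0], [0.0, -0.0, -1.0]]
ft_force: [0.4, 0.3, -2.2]
grip_width: 0.0252
```

play_rows(targets="0 0 0.0015 0 1;0 0 0.003 0 1;0 0 0.003 0 1")

```text
time_s: 39.9
position: [0.6424, -0.0903, 0.1559]
tool_rot: [[0.014, 1.0, 0.001], [1.0, -0.014, -0.0], [-0.0, 0.001, -1.0]]
ft_force: [-2.6, 0.5, 4.6]
grip_width: 0.0255
```

```bash
python3 go.py .642 -.0905 .156 89.2; python3 cov.py
```

```text
pos [ 0.6424 -0.0903  0.1559] yaw 89.17 tilt 0.04 t 39.9 w 0.0255 F [-2.6  0.5  4.6] q [-18.  35.  64.  -0.  81. -18.]
shift [-0.0002 -0.0004 -0.0001] turn -0.0004 rows>= 1.0
scene [(-95, 0.1064, 17), (-80, 0.1101, 31), (-50, 0.0919, 25), (50, 0.0918, 42), (80, 0.0916, 49), (95, 0.092, 23)]
side [(-95, 0.106, 147), (-80, 0.1062, 34), (-50, 0.0901, 9), (50, None, 2), (80, 0.0904, 12), (95, 0.0896, 10)]
wrist [(-95, 0.1057, 117), (-80, 0.106, 493), (-50, 0.0898, 1412), (50, 0.0898, 290), (80, None, 0), (95, None, 0)]
```

The cover is level at 0.090 along its length, so both ends are home. I hold a firmer press briefly, then lift.

play_rows(targets="0 0 0.002 0 1;0 0 0.002 0 1;0 0 0.002 0 1;0 0 0.002 0 1")

```text
time_s: 40.45
position: [0.6424, -0.0903, 0.1558]
tool_rot: [[0.014, 1.0, 0.002], [1.0, -0.014, -0.001], [-0.001, 0.002, -1.0]]
ft_force: [-7.3, 1.5, 16.2]
grip_width: 0.0249
```

play_rows(targets="0 0 -0.03 0 1;0 0 -0.07 0 1;0 0 -0.1 0 1;0 0 -0.1 0 1")

```text
time_s: 40.85
position: [0.6438, -0.0907, 0.2574]
tool_rot: [[0.014, 1.0, 0.008], [1.0, -0.014, -0.003], [-0.003, 0.008, -1.0]]
ft_force: [0.6, 0.2, -3.2]
grip_width: 0.0254
```

```bash
python3 cov.py; python3 look.py ak .07; python3 go.py .55 .25 .26 95
```

```text
scene [(-95, 0.0918, 38), (-80, 0.0921, 37), (-50, 0.0914, 24), (50, 0.0918, 48), (80, 0.0922, 46), (95, 0.0916, 23)]
side [(-95, 0.0901, 29), (-80, 0.0903, 51), (-50, 0.0899, 58), (50, 0.0897, 17), (80, 0.0899, 19), (95, 0.0901, 31)]
wrist [(-95, 0.0889, 12), (-80, 0.0901, 669), (-50, 0.0897, 712), (50, 0.0898, 946), (80, None, 0), (95, None, 0)]
bench -0.0003
[254.  92.] box [216   0  78 188] ztop 0.1141 rect [643.9  -9.7] [70.3 23.9] 88.5
[210. 218.] box [205 208  10  20] ztop 0.1148 rect [ 600.9 -122.2] [ 7.7 15.8] 5.9
[340. 279.] box [320 263  40  34] ztop 0.1218 rect [ 727.1 -194.1] [ 4.5 22. ] 78.6
pos [ 0.6419 -0.0902  0.2506] yaw 89.17 tilt 0.22 t 41.05 w 0.0258 F [-0.6  0.6 -1.5] q [-18.  32.  55.   0.  94. -18.]
shift [ 0.3388 -0.0969 -0.0086] turn -0.1018 rows>= 8.0
```

View pics/cov_scene.png

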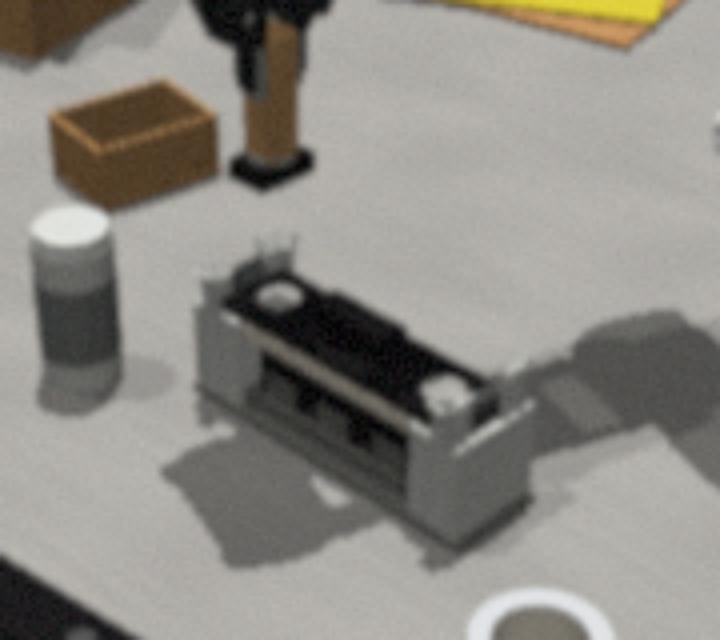

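Both press marks stay at 0.090 with the tool lifted, so the latches hold. I take the tool back.

play_rows(targets="0.24 -0.067 -0.005 -0.1 1;0.24 -0.067 -0.005 -0.1 1;0.24 -0.067 -0.005 -0.1 1;0.24 -0.067 -0.005 -0.1 1;0.24 -0.067 -0.005 -0.1 1")

```text
time_s: 41.55
position: [0.5777, 0.1524, 0.2563]
tool_rot: [[-0.085, 0.996, -0.003], [0.996, 0.085, -0.0], [0.0, -0.003, -1.0]]
ft_force: [1.0, -0.3, -1.6]
grip_width: 0.0253
```

```bash
python3 go.py .468 .425 .25 99.9
```

```text
pos [0.5777 0.1524 0.2563] yaw 94.89 tilt 0.17 t 41.55 w 0.0253 F [ 1.  -0.3 -1.6] q [ 3. 26. 63.  0. 91. -1.]
shift [ 0.2809 -0.0861  0.0066] turn -0.0875 rows>= 6.0
```

play_rows(targets="0.2 -0.061 0 -0.08 1;0.2 -0.061 0 -0.08 1;0.2 -0.061 0 -0.08 1;0.2 -0.061 0 -0.08 1;0.2 -0.061 0 -0.08 1")

```text
time_s: 42.05
position: [0.4981, 0.3488, 0.2562]
tool_rot: [[-0.17, 0.985, -0.004], [0.985, 0.17, 0.0], [0.001, -0.003, -1.0]]
ft_force: [0.3, -1.3, -2.6]
grip_width: 0.0253
```

```bash
python3 go.py .468 .425 .25 99.9
```

```text
pos [0.4981 0.3488 0.2562] yaw 99.79 tilt 0.2 t 42.05 w 0.0253 F [ 0.3 -1.3 -2.6] q [24. 27. 62.  0. 92. 14.]
shift [ 0.0802 -0.0167  0.0063] turn -0.002 rows>= 2.0
```

play_rows(targets="0.078 -0.0167 0 -0.002 1;0.078 -0.0167 0 -0.002 1;0.078 -0.0167 0.05 -0.002 1;0.078 -0.0167 0.09 -0.002 1;0.078 -0.0167 0.09 -0.002 1")

```text
time_s: 42.55
position: [0.4691, 0.4171, 0.161]
tool_rot: [[-0.167, 0.986, -0.012], [0.986, 0.167, -0.007], [-0.005, -0.013, -1.0]]
ft_force: [0.7, 0.1, -2.6]
grip_width: 0.0251
```

play_rows(targets="0 0 0 0 1;0 0 0 0 1")

```text
time_s: 42.75
position: [0.4729, 0.4191, 0.1703]
tool_rot: [[-0.166, 0.986, 0.003], [0.986, 0.166, 0.002], [0.001, 0.004, -1.0]]
ft_force: [0.4, 0.4, -1.5]
grip_width: 0.0252
```

```bash
python3 go.py .468 .425 .073 99.9; python3 look.py al .01; python3 - <<'E'
from h import *
p,d,K,T=cap('scene'); save(cv2.resize(p[180:310,350:480],None,fx=4,fy=4),'sc_al.png')
E
```

```text
pos [0.4729 0.4191 0.1703] yaw 99.56 tilt 0.22 t 42.75 w 0.0252 F [ 0.4  0.4 -1.5] q [31. 33. 66.  0. 81. 21.]
shift [ 0.0065 -0.0042  0.0973] turn -0.0059 rows>= 2.0
bench -0.0003
[251. 194.] box [189 127 112 113] ztop 0.1528 rect [471.7 431.7] [25.9  3.5] 9.0
[490. 350.] box [460 335  52  37] ztop 0.0448 rect [749.9 282.1] [ 9.5 28.3] 67.0
```

View pics/w_al.png

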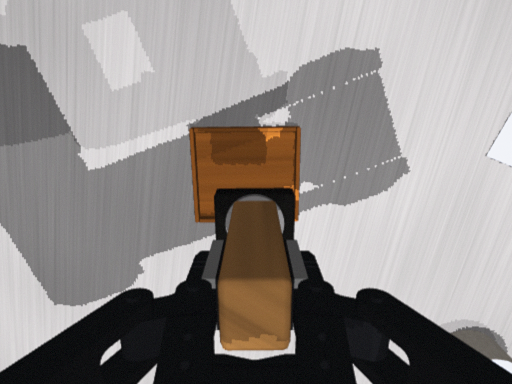

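View pics/sc_al.png

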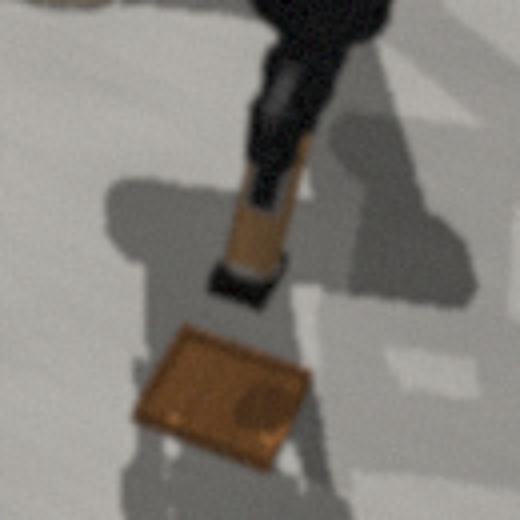

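play_rows(targets="0.0045 -0.004 0.03 -0.004 1;0.0045 -0.004 0.06 -0.004 1;0.0045 -0.004 0.085 -0.004 1;0.0045 -0.004 0.09 -0.004 1;0.0045 -0.004 0.09 -0.004 1")

```text
time_s: 43.35
position: [0.4675, 0.4227, 0.0788]
tool_rot: [[-0.17, 0.985, 0.001], [0.985, 0.17, 0.0], [0.0, 0.001, -1.0]]
ft_force: [0.4, 0.3, -1.8]
grip_width: 0.0252
```

play_rows(targets="0 0 0.003 0 1;0 0 0.003 0 1")

```text
time_s: 43.55
position: [0.4676, 0.4229, 0.0763]
tool_rot: [[-0.171, 0.985, 0.002], [0.985, 0.171, 0.001], [0.001, 0.002, -1.0]]
ft_force: [0.5, -0.3, -2.3]
grip_width: 0.0252
```

```bash
python3 go.py .468 .423 .071 99.9
```

```text
pos [0.4676 0.4229 0.0763] yaw 99.83 tilt 0.13 t 43.55 w 0.0252 F [ 0.5 -0.3 -2.3] q [31. 38. 73.  0. 69. 22.]
shift [-0.      0.0004  0.0053] turn -0.0013 rows>= 1.0
```

play_rows(targets="0 0 0.003 0 1;0 0 0.005 0 1;0 0 0.0055 0 1;0 0 0.0055 0 1")

```text
time_s: 43.95
position: [0.4671, 0.4227, 0.0699]
tool_rot: [[-0.171, 0.985, 0.0], [0.985, 0.171, 0.0], [0.0, 0.0, -1.0]]
ft_force: [-0.5, -0.7, 1.1]
grip_width: 0.0252
```

```bash
python3 go.py .468 .423 .071 99.9
```

```text
pos [0.4671 0.4227 0.0699] yaw 99.83 tilt 0.02 t 43.95 w 0.0252 F [-0.5 -0.7  1.1] q [31. 38. 74. -0. 68. 22.]
shift [ 0.0002  0.0009 -0.0011] turn -0.0012 rows>= 1.0
```

The tool rests on the tray floor. I release it gently and withdraw upward.

play_rows(targets="0 0 0 0 0.8;0 0 0 0 0.5;0 0 0 0 0.2;0 0 0 0 0;0 0 0 0 0")

```text
time_s: 44.45
position: [0.4672, 0.4226, 0.0695]
tool_rot: [[-0.171, 0.985, 0.0], [0.985, 0.171, 0.0], [0.0, 0.0, -1.0]]
ft_force: [-0.1, -1.3, 0.0]
grip_width: 0.0814
```

play_rows(targets="0 0 -0.03 0 0;0 0 -0.08 0 0;0 0 -0.13 0 0;0 0 -0.17 0 0;0 0 -0.17 0 0")

```text
time_s: 44.95
position: [0.4685, 0.4236, 0.246]
tool_rot: [[-0.171, 0.985, 0.01], [0.985, 0.171, 0.006], [0.004, 0.011, -1.0]]
ft_force: [-0.4, 0.0, 0.1]
grip_width: 0.0854
```

play_rows(targets="-0.05 0 -0.02 0 0;-0.05 0 -0.02 0 0;-0.05 0 -0.02 0 0;-0.05 0 -0.02 0 0")

```text
time_s: 45.35
position: [0.4753, 0.3737, 0.2586]
tool_rot: [[-0.171, 0.985, -0.001], [0.985, 0.171, -0.0], [-0.0, -0.001, -1.0]]
ft_force: [0.9, 0.7, -0.7]
grip_width: 0.0857
```

```bash
python3 go.py .468 .423 .071 99.9; python3 look.py am .022; python3 cov.py; python3 - <<'E'
from h import *
z=np.load('w_am.npz'); P=cloud(z['d'],z['K'],z['T'])
for lo,hi in [(.010,.0165),(.017,.024),(.108,.119)]:
    m=(P[...,2]>lo)&(P[...,2]<hi)&(P[...,0]>.39)&(P[...,0]<.56)&(P[...,1]>.36)&(P[...,1]<.51)
    Q=P[m]; print(lo,len(Q),cv2.minAreaRect((Q[:,:2]*1000).astype(np.float32)))
for n in('scene','side'):
    p,d,K,T=cap(n); save(p,f'fin_{n}.png')
    P=cloud(d,K,T)
    for nm,c,r,lo in (('tape',(.747,.24),.08,.03),('spray',(.722,-.22),.07,.1),('bin',(.495,-.428),.11,.05)):
        m=(abs(P[...,0]-c[0])<r)&(abs(P[...,1]-c[1])<r)&(P[...,2]>lo); Q=P[m]; rr=cv2.minAreaRect((Q[:,:2]*1000).astype(np.float32)) if m.sum()>10 else None
        print(n,nm,rr)
E
```

```text
pos [0.4753 0.3737 0.2586] yaw 99.83 tilt 0.08 t 45.35 w 0.0857 F [ 0.9  0.7 -0.7] q [27. 27. 62.  0. 91. 17.]
shift [0.0498 0.0014 0.1876] turn -0.0012 rows>= 4.0
bench -0.0003
[255. 124.] box [239 103  33  41] ztop 0.1148 rect [468.2 422. ] [25.8 29.7] 10.6
[452. 290.] box [411 266  75  57] ztop 0.0456 rect [751.6 256.8] [56.3 88.7] 69.6
[334. 363.] box [317 357  32  15] ztop 0.04 rect [631.1 117.5] [ 2.4 29.8] 87.0
scene [(-95, 0.0922, 41), (-80, 0.0922, 38), (-50, 0.0915, 30), (50, 0.0922, 46), (80, 0.0919, 43), (95, 0.0917, 25)]
side [(-95, 0.0904, 33), (-80, 0.0904, 56), (-50, 0.0901, 53), (50, 0.0897, 24), (80, 0.0902, 35), (95, 0.09, 37)]
wrist [(-95, None, 0), (-80, None, 0), (-50, None, 0), (50, None, 0), (80, None, 0), (95, None, 0)]
0.01 1222 ((465.8298034667969, 420.364990234375), (100.09878540039062, 89.83169555664062), 10.158886909484863)
0.017 539 ((468.22625732421875, 422.00433349609375), (49.922386169433594, 35.44158935546875), 11.22276496887207)
0.108 1075 ((468.1748352050781, 422.0030212402344), (25.962862014770508, 29.660451889038086), 10.347212791442871)
scene tape ((748.1946411132812, 240.89649963378906), (89.41142272949219, 89.78828430175781), 6.845294952392578)
scene spray ((723.7763671875, -218.73538208007812), (60.75955581665039, 58.48947525024414), 82.93094635009766)
scene bin ((494.0693664550781, -424.66522216796875), (98.60662841796875, 123.11380767822266), 79.88522338867188)
side tape ((748.95458984375, 239.28591918945312), (95.732177734375, 85.34883117675781), 81.5897445678711)
side spray ((723.5160522460938, -225.0464324951172), (57.66476821899414, 56.824092864990234), 45.89799118041992)
side bin ((494.42034912109375, -427.9395751953125), (91.91558074951172, 120.35440063476562), 80.6830062866211)
```

View pics/fin_scene.png

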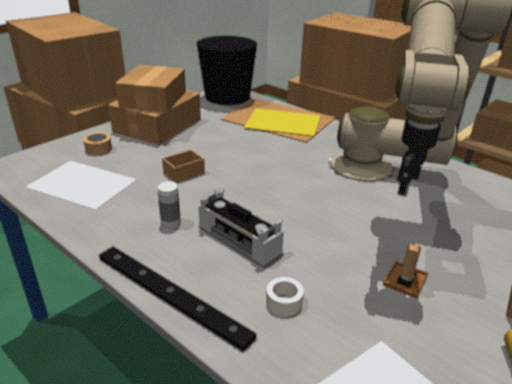

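View pics/w_am.png

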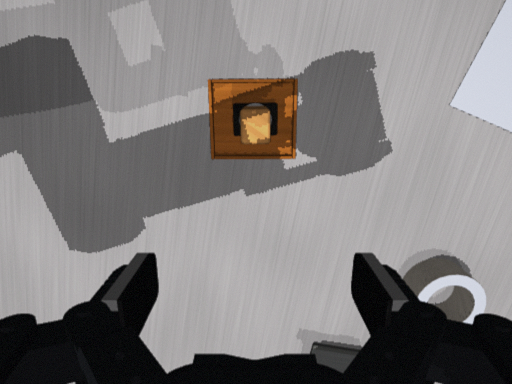

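The tool stands in its tray and its pad is level, centred within 3 mm. The cover is home and the bystanders have not moved. I hand the job in.

```bash
python3 -c "
from rig import env
print(env.close_job())"
```

```text
the job is handed in; nothing more can be done
None
```

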